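# Make up a cooling kit and a potting kit

## Task

Make up two kits. Cooling kit, in the tray with the comb: push the heat sink's fins fully down between the fins of the comb, centred on it, and lay the terminal strip flat in the narrow bay beside it. Potting kit, in the plain tray: stand the potting tub upright in the wide bay, cover it squarely with the flat tin as its lid, and lay the dongle flat in the narrow bay; leave the gauge block and the two plugs where they are.

Things in the scene. Friction and masses are not known exactly. Their poses are not given: they have to be found in the camera images.
- comb_tray: grey tray with a comb (black fins, white base), fixed; shell, bays and origin as plain_tray. Comb centred in the wide bay (x = 0, y = +36 mm): base plate with its top 7 mm above the bench, and 4 upright fins along y, 50 mm long, 4 mm thick, at x = -24, -8, +8, +24 mm, tips 25 mm above the bench
- plain_tray: grey low tray without comb, fixed, 130 (x) x 176 (y) mm; walls 4 mm, rim 12 mm high, floor 3 mm thick. Origin: centre of its underside, on the bench. A 12 mm high divider across y at -14 mm parts it into a wide bay (y -12 to +84 mm, centre +36) and a narrow bay (y -84 to -16 mm, centre -50), both 122 mm in x
- sink_flange (a point): dark metal heat sink on 5 fins that point down: base 68 (x) x 50 (y) mm, on it an upright flange to grip, 8 mm thick (x), 40 long (y), 30 high. Point: flange centre, 43 mm above the fin tips; height 58. Fins along y, 4 mm thick, 22 deep, at x = 0, +-16, +-32 mm; the comb's fins fit its 4 gaps with 4 mm play each side. Seated, the tips stand on the comb's base plate. 160 g
- strip_mid (a point): white terminal strip, 20 (x) x 61 (y) mm, 21 mm high with a row of round terminals on top; the point is at its centre, 10 mm above its underside. Grip it across 20 mm by the lower 12 mm (the round terminals above cannot be gripped). 22 g
- tub_mid (a point): empty black potting tub, open at the top, 34 (x) x 62 (y) mm, 28 mm high, walls 2 mm; the point is at its centre, 14 mm above its underside. Grip it across 34 mm from outside. 18 g
- tin_mid (a point): flat bright aluminium tin, 34 (x) x 62 (y) mm, 8 mm thick, the same outline as the tub; the point is at its centre, 4 mm above its underside. On the tub it lies flat on the rim. 30 g
- dongle_mid (a point): black oblong dongle, 19 (x) x 42 (y) mm, 12 mm high; the point is at its centre, 6 mm above its underside. 20 g
- gauge_block: bystander: pale ground block 36 x 36 x 30 mm, origin at the centre of its underside
- corner_plug: bystander: small black square plug 22 x 22 x 16 mm, origin at the centre of its underside
- grey_plug: bystander: small grey plug with a dark nose, 14 x 30 x 13 mm, origin at its underside
Mind the look-alikes: they are no part of the job. Of the things that look like the part that bears tin_mid, take the one that is nearest to the robot's base at the start.

How it is judged:
By the outcome, as a careful person would: the job done as asked, in the order asked, and still so for the second after the job is handed in, with the robot touching nothing.
It also fails if it takes over 128 s, if anything falls off the work surface, if the arm or the gripper's body presses on something with over 40 N, if the wrist force passes 120 N, or if a joint passes its speed limit or range.

## Robot

A 6-joint arm with a two-finger parallel gripper is mounted at the origin on a cart in front of the work surface, level with it; the furniture and walls round the work are solid. World frame = base frame: x ahead of the robot, y to its left, z up, the work surface at z = 0. Lengths are in mm, angles in rad, forces in N, time in s.
With the tool pointing down it reaches from about 275 to 1000 mm from the base axis. Payload 8.4 kg.
Tool frame: the origin (TCP) lies at the very end of the fingers, on their centre line; the grasp point (between the pads) lies 19 mm behind it; z points along the fingers, y is the direction in which the jaws open and shut (so a half turn about z gives the same grasp; the last joint's range is limited). The gripper opens to 85 mm and grips with 20 to 120 N. Pads are 22 mm wide; open, the fingers measure 114 mm over their backs; the gripper's body (76 mm by 85 mm) begins 54 mm behind the grasp point. The pads swing forward as they close: fully open they stand 13 mm farther back than shut.
Start: joints at [1.313, 0.353, 1.633, -0, 1.155, -0.002], TCP at [158.136, 604.666, 231.281] pointing down, gripper open.
Joint ranges: [-2.63, 2.63], [-0.92, 2.1], [0.06, 2.66], [-1.3, 4.44], [0, 2.69], [-3.02, 3.02]. Speed limits (rad/s): [2.22, 2.22, 2.79, 3.14, 3.14, 3.14].

## Interface

Orientations are given as [roll, pitch, yaw] about the fixed x, y, z axes, in that order (R = Rz(yaw) Ry(pitch) Rx(roll)).
In Python, from rig import r gives the robot as it stands.
- The arm moves only by the tool jog_arm, never from a script. Its argument "moves" is a list of rows, each an object with "grip": the gripper command: -1 is fully open, 1 is shut, values between are in proportion; "translation": the shift along the tool's x, y, z in m, a list of three; "twist": the turn, a rotation vector about the tool's x, y, z in rad, a list of three. In form: [{"grip": grip, "translation": [dx, dy, dz], "twist": [ax, ay, az]}, ...]. A call has 1 to 10 rows; each row shifts and turns the commanded pose from where the row before left it, along the tool's axes as they then stand; what a row does not reach is not made up. A row lasts 1/12 s, in which the tool goes at most 41.7 mm and 7.16 degrees, less where a joint would pass 70% of its speed; a pose out of reach is approached as far as the arm can. A call with a gripper value outside its range is refused whole. The fingers move at their own pace and stop on an object; "squeeze" is the grip in N (left out, the last holds). Time passes only in rows, so rows that do not move let the fingers close. It gives the time, the measured TCP pose, the force and the opening at its end, in the units of the state.
- r.sense(): the state, without advancing time (a new reading comes with each control period).
- r.grab_frame(name): name is "scene" or "top" or "wrist"; returns (picture, depth): 384x512x3 uint8, red, green, blue; 384x512 float32, mm along the optical axis (not along the pixel's ray), 0 where there is no reading.
- r.calibration(name): a dict with "fx", "fy", "cx", "cy" (pixels), "R" (3x3) and "t" (3): a world point X has camera coordinates R X + t. Camera axes: x right, y down, z forward; pixel columns grow to the right and rows downward; lengths in mm; the calibration is good to about 2 mm. A picture is of the moment at which its call begins: read the wrist's pose just before it. calibration takes no time and is no camera call; for the wrist camera it gives the pose at the moment of the call.
- r.sign_off(): hands the job in, once; it reports no verdict.
The state is a dict: "clock": time; "qpos": joint angles; "qvel": joint speeds; "joint_efforts": joint torques, N m; "eef_pos": TCP position; "tcp_rot": TCP orientation; "contact_force": force on the tool from outside, world axes, zero at the start; "wrist_torque": the same for the moment, N m; "opening": opening from 0.0 (shut) to 1.0 (fully open).
Only numpy, scipy, OpenCV 4.12 (cv2) and the standard library are available. Lean on these libraries where they do the work, as an engineer would, in place of code of your own. Each camera call takes 0.05 s, during which the arm holds its last target.

## Working session

There is one attempt and no reset: what is moved stays moved. The work goes in short steps, Python scripts to look and compute and a tool call to move; the robot and the scene stay as the last step left them, time stands still between calls to the robot, and variables do not carry over. Pictures are saved under pics/ and viewed, and the job is handed in when it is done.

Besides the shell and the picture viewer there is one more tool, called after "Emit:" as name([rows], argument=value, ...), one row to a line, values as JSON. jog_arm: Moves the arm, as the interface text tells. Its arguments: {"type":"object","properties":{"moves":{"type":"array"},"squeeze":{"type":"number"}},"required":["moves"]}

```bash
ls; mkdir -p pics; cat > h.py <<'E'
import numpy as np, cv2
from rig import r
def grab(n,tag):
    p,d=r.grab_frame(n); c=r.calibration(n)
    cv2.imwrite(f'pics/{tag}.png',cv2.cvtColor(p,cv2.COLOR_RGB2BGR)); np.savez(f'pics/{tag}.npz',p=p,d=d,**{k:np.array(v) for k,v in c.items()})
    return p,d,c
def load(tag):
    z=np.load(f'pics/{tag}.npz'); return z['p'],z['d'],{k:z[k] for k in ['fx','fy','cx','cy','R','t']}
def cloud(d,c):
    v,u=np.indices(d.shape)
    X=np.stack([(u-c['cx'])/c['fx']*d,(v-c['cy'])/c['fy']*d,d],-1)
    W=(X-np.array(c['t']).ravel())@np.array(c['R'])
    W[d<=0]=np.nan
    return W
def ray(u,v,c,z):
    R=np.array(c['R']);t=np.array(c['t']).ravel()
    o=-R.T@t; k=R.T@np.array([(u-c['cx'])/c['fx'],(v-c['cy'])/c['fy'],1.])
    return o+k*(z-o[2])/k[2]
E
python3 - <<'E'
from h import *
print(r.sense())
for n in ['scene','top','wrist']:
    p,d,c=grab(n,n+'0'); print(n,c)
E
```

```text
pics
{'clock': 0.0, 'qpos': array([ 1.31257224e+00,  3.53666004e-01,  1.63414898e+00, -1.20654496e-05,
        1.15517869e+00, -2.39873487e-03]), 'qvel': array([ 1.76735581e-04, -7.41903085e-04,  2.11085086e-03, -5.16868684e-04,
        3.14962668e-05,  5.97462976e-04]), 'joint_efforts': array([-9.76609999e-05, -6.05265927e+01, -3.42064261e+01,  1.08946535e-04,
        9.59293102e-03,  4.63548815e-05]), 'eef_pos': array([158.03309237, 604.19546971, 230.54416874]), 'tcp_rot': array([-3.14019160e+00,  7.67072632e-06,  2.88577219e+00]), 'contact_force': array([ 0.74700081, -0.47891912, -0.03159076]), 'wrist_torque': array([-0.03471819,  0.03129141,  0.04107118]), 'opening': 1.0008321274010505}
scene {'fx': 438.43121200438645, 'fy': 438.43121200438645, 'cx': 255.33727915686526, 'cy': 189.3467325878867, 'R': array([[ 0.58853019, -0.80843186, -0.00837515],
       [-0.37990249, -0.26739121, -0.88553715],
       [ 0.713657  ,  0.52434709, -0.46449308]]), 't': array([-356.907216  ,  281.60616261,  953.63157568])}
top {'fx': 486.34243438813087, 'fy': 486.34243438813087, 'cx': 243.4364755372177, 'cy': 192.61394011988625, 'R': array([[-0.02895576, -0.99951688,  0.01129429],
       [-0.99091922,  0.0272188 , -0.13167471],
       [ 0.13130368, -0.01500447, -0.99122864]]), 't': array([  -7.17219153,  575.13991879, 1294.65616116])}
wrist {'fx': 307.0210083457778, 'fy': 307.0210083457778, 'cx': 263.64725134097586, 'cy': 191.74171232817972, 'R': array([[ 2.54069721e-01,  9.67185660e-01, -6.89719398e-04],
       [ 9.34238528e-01, -2.45230178e-01,  2.58960485e-01],
       [ 2.50293728e-01, -6.64383806e-02, -9.65887670e-01]]), 't': array([-624.60226258,  -32.68685146,  378.02708568])}
```

View pics/scene0.png

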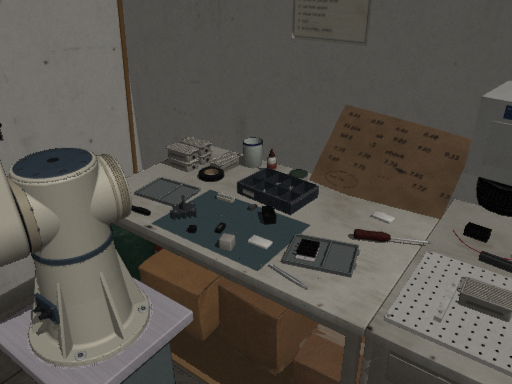

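View pics/top0.png

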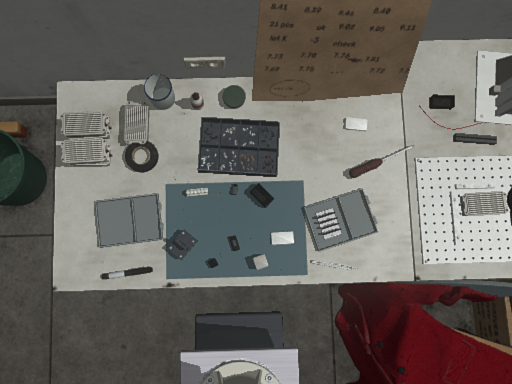

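View pics/wrist0.png

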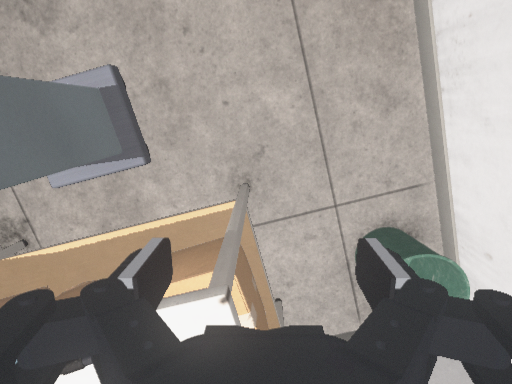

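```bash
python3 - <<'E'
from h import *
p,d,c=load('top0')
a=cv2.cvtColor(p[170:290,90:400],cv2.COLOR_RGB2BGR)
cv2.imwrite('pics/topz.png',cv2.resize(a[:, 70:220],None,fx=5,fy=5,interpolation=cv2.INTER_CUBIC))
a=cv2.cvtColor(p[100:290,90:400],cv2.COLOR_RGB2BGR)
cv2.imwrite('pics/topz2.png',cv2.resize(a,None,fx=2.5,fy=2.5,interpolation=cv2.INTER_CUBIC))
W=cloud(d,c)
for n,(u,v) in dict(sink=(180,242),strip=(196,192),tub=(261,194),tin=(282,238),dong=(235,243),small=(234,188),plug=(212,263),gauge=(260,262),far=(355,124),traycomb=(340,219),tray=(128,220)).items():
    print(n,W[v,u].round())
E
```

```text
sink [444. 149.  57.]
strip [582. 107.  27.]
tub [574. -73.   4.]
tin [ 449. -127.    9.]
dong [439.   4.   9.]
small [593.   2.   7.]
plug [386.  68.  16.]
gauge [385. -63.  30.]
far [ 767. -348.   13.]
traycomb [ 498. -292.    2.]
tray [511. 299.   6.]
```

View pics/topz.png

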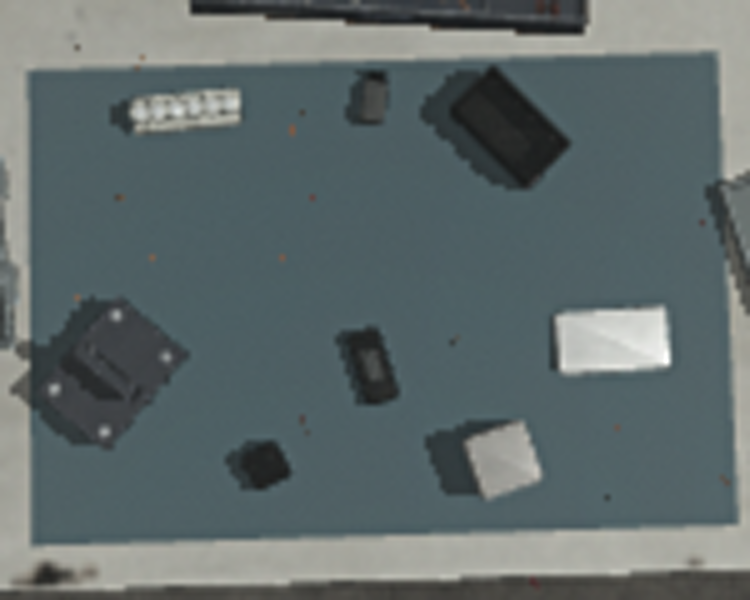

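View pics/topz2.png

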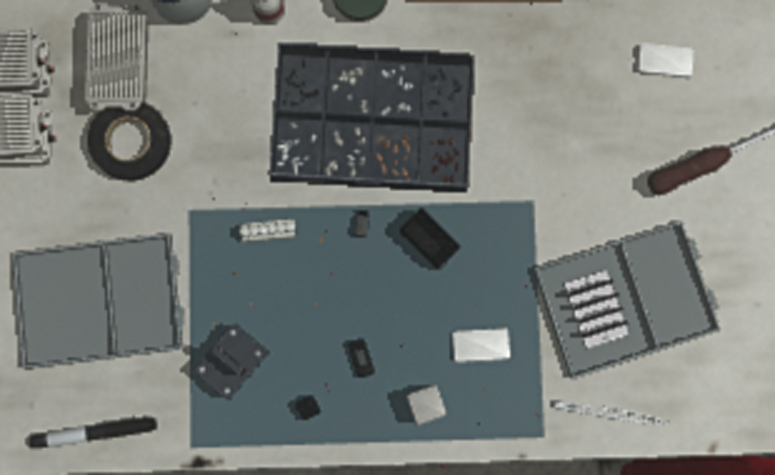

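```bash
cat >> h.py <<'E'
def rect_at(mask,c,z):
    """largest contour -> world rect at plane z: centre, sizes, yaw of long side"""
    cs,_=cv2.findContours(mask.astype(np.uint8),cv2.RETR_EXTERNAL,cv2.CHAIN_APPROX_NONE)
    k=max(cs,key=cv2.contourArea)
    P=np.array([ray(u,v,c,z)[:2] for u,v in k[:,0,:]],np.float32)
    (cx,cy),(w,h),a=cv2.minAreaRect(P)
    if w<h: w,h=h,w; a+=90
    a=(a+90)%180-90
    return np.array([cx,cy]).round(1),round(w,1),round(h,1),round(np.radians(a),3)
E
python3 - <<'E'
from h import *
p,d,c=load('top0')
W=cloud(d,c); x,y,z=np.moveaxis(W,-1,0)
m=(z<2)&(z>-6)&(abs(y)<150)&(x>380)&(x<600); print('bench z',np.nanmedian(z[(abs(z)<8)&(abs(y)<150)&(x>380)&(x<600)]),np.nanstd(z[m]))
boxes=dict(sink=(180,242,24,28),strip=(196,192,14,8),tub=(261,194,16,16),tin=(282,238,14,10),dong=(235,243,9,11),small=(234,188,7,8),plug=(212,263,9,8),gauge=(260,262,12,11))
hz=dict(sink=28,strip=14,tub=28,tin=8,dong=12,small=10,plug=16,gauge=30)
for n,(u,v,a,b) in boxes.items():
    m=np.zeros(z.shape,bool); m[v-b:v+b+1,u-a:u+a+1]=True
    m&=(z>5)
    print(n,np.nanmax(z[m]).round(1),np.nanmedian(x[m]).round(),np.nanmedian(y[m]).round(),rect_at(m,c,hz[n]))
# wrist cam offset in tool frame
c=r.calibration('wrist');s=r.sense()
from scipy.spatial.transform import Rotation as Ro
Rt=Ro.from_euler('xyz',s['tcp_rot']).as_matrix()
o=-c['R'].T@c['t']; print('cam in tool',Rt.T@(o-s['eef_pos']),'\n',Rt.T@c['R'].T)
E
```

```text
bench z 0.4185263930563323 1.8628688538386748
sink 62.4 444.0 152.0 (array([439.4, 148.3]), 69.2, 55.2, np.float64(-0.717))
strip 29.6 583.0 107.0 (array([584.2, 106.7]), 60.2, 23.8, np.float64(-1.444))
tub 34.1 573.0 -76.0 (array([570.3, -71.2]), 66.7, 37.4, np.float64(0.75))
tin 16.0 450.0 -126.0 (array([ 450. , -126.5]), 63.5, 35.7, np.float64(-1.489))
dong 17.0 439.0 6.0 (array([439.2,   5.9]), 41.4, 19.0, np.float64(0.334))
small 21.2 588.0 2.0 (array([592.1,   1. ]), 34.3, 17.5, np.float64(-0.126))
plug 24.5 386.0 65.0 (array([385.7,  65.1]), 23.4, 22.2, np.float64(0.624))
gauge 37.1 388.0 -63.0 (array([385.7, -63.1]), 38.1, 35.1, np.float64(0.29))
cam in tool [ 6.56697492e+01  1.28034032e-01 -1.42443076e+02] 
 [[-1.04620466e-03 -9.65891937e-01 -2.58943375e-01]
 [ 9.99999376e-01 -1.11203833e-03  1.07764303e-04]
 [-3.92043630e-04 -2.58943100e-01  9.65892498e-01]]
```

```bash
cat >> h.py <<'E'
def plan(x,y,z,yaw,show=True):
    from scipy.spatial.transform import Rotation as Ro
    s=r.sense(); y0=s['tcp_rot'][2]; q1=s['qpos'][0]
    q1t=np.arctan2(y,x)
    best=None
    for k in range(-4,5):
        yy=yaw+k*np.pi; q6=((q1t+np.pi/2-yy))
        if abs(q6)<1.9 and (best is None or abs(q6)<abs(best[0])): best=(q6,yy)
    cands=[yaw+k*np.pi for k in range(-4,5) if abs(q1t+np.pi/2-(yaw+k*np.pi))<2.6]
    # current unwrapped yaw
    y0=y0+2*np.pi*np.round((q1+np.pi/2-s['qpos'][5]-y0)/(2*np.pi))
    for yy in sorted(cands,key=lambda a:abs(a-y0))[:2]:
        a=-(yy-y0); 
        R0=Ro.from_euler('xyz',s['tcp_rot']).as_matrix(); R=R0@Ro.from_rotvec([0,0,a]).as_matrix()
        D=np.array([x,y,z])-s['eef_pos']; t=R.T@D
        na=int(np.ceil(abs(a)/0.12)); nt=int(np.ceil(np.linalg.norm(t)/40))
        print('yaw',round(yy,3),'q6t',round(q1t+np.pi/2-yy,2),'twist z %.4f (n>=%d)'%(a,na),'t(mm)',t.round(1),'n>=%d'%nt)
    print('pos',s['eef_pos'].round(1),'rot',s['tcp_rot'].round(4),'q6',s['qpos'][5].round(3),'t',round(s['clock'],2),'F',s['contact_force'].round(1),'op',round(s['opening'],3))
E
python3 - <<'E'
from h import *
p,d,c=load('top0')
g=p.astype(int); 
for n,(a,b,e,f) in dict(comb=(295,180,385,262),plain=(88,188,168,252)).items():
    hsv=cv2.cvtColor(p,cv2.COLOR_RGB2HSV)
    print(n,hsv[220,128],hsv[215,355],hsv[150,100],hsv[255,350])
    m=np.zeros(d.shape,bool); m[b:f,a:e]=True
    m&=(hsv[...,2]<140)
    mm=cv2.morphologyEx(m.astype(np.uint8),cv2.MORPH_OPEN,np.ones((3,3)))
    print(rect_at(mm,c,12),rect_at(mm,c,0))
plan(444,149,180,0.854)
E
```

```text
comb [ 86  16 111] [ 79  17 117] [ 30  14 168] [ 30  13 174]
(array([ 492.7, -277.4]), 225.6, 225.5, np.float64(1.528)) (array([ 493.5, -279.8]), 227.6, 227.5, np.float64(1.528))
plain [ 86  16 111] [ 79  17 117] [ 30  14 168] [ 30  13 174]
(array([508.8, 292.6]), 193.3, 137.8, np.float64(-1.472)) (array([509.7, 295.2]), 195.0, 139.0, np.float64(-1.472))
yaw 3.996 q6t -2.1 twist z -1.1098 (n>=10) t(mm) [ 155.4 -514.7   51.1] n>=14
yaw 0.854 q6t 1.04 twist z 2.0318 (n>=17) t(mm) [-155.4  514.7   51.1] n>=14
pos [158.1 604.3 230.7] rot [-3.1405  0.      2.8858] q6 -0.002 t 0.15 F [ 0.2  1.2 -0.5] op 1.005
```

Emit:
jog_arm([
  {"grip": -1,"translation": [0,0,0],"twist": [0,0,0.12]},
  {"grip": -1,"translation": [0,0,0],"twist": [0,0,0.12]},
  {"grip": -1,"translation": [0,0,0],"twist": [0,0,0.12]},
  {"grip": -1,"translation": [0,0,0],"twist": [0,0,0.12]},
  {"grip": -1,"translation": [0,0,0],"twist": [0,0,0.12]},
  {"grip": -1,"translation": [0,0,0],"twist": [0,0,0.12]},
  {"grip": -1,"translation": [0,0,0],"twist": [0,0,0.12]},
  {"grip": -1,"translation": [0,0,0],"twist": [0,0,0.12]},
  {"grip": -1,"translation": [0,0,0],"twist": [0,0,0.12]},
  {"grip": -1,"translation": [0,0,0],"twist": [0,0,0.12]},
], squeeze=40)

```text
clock: 0.98
eef_pos: [158.1, 604.4, 231.0]
tcp_rot: [-3.141, 0.001, 1.68]
contact_force: [0.7, -0.6, 0.4]
opening: 1.0
```

Emit:
jog_arm([
  {"grip": -1,"translation": [0,0,0],"twist": [0,0,0.12]},
  {"grip": -1,"translation": [0,0,0],"twist": [0,0,0.12]},
  {"grip": -1,"translation": [0,0,0],"twist": [0,0,0.12]},
  {"grip": -1,"translation": [0,0,0],"twist": [0,0,0.12]},
  {"grip": -1,"translation": [0,0,0],"twist": [0,0,0.12]},
  {"grip": -1,"translation": [0,0,0],"twist": [0,0,0.12]},
  {"grip": -1,"translation": [0,0,0],"twist": [0,0,0.11]},
  {"grip": -1,"translation": [0,0,0],"twist": [0,0,0]},
])

```text
clock: 1.65
eef_pos: [158.1, 604.5, 231.0]
tcp_rot: [3.141, 0.001, 0.851]
contact_force: [-0.4, 0.4, 1.0]
opening: 1.002
```

```bash
python3 -c "
from h import *
plan(444,149,180,0.854)"
```

```text
yaw 0.854 q6t 1.04 twist z -0.0032 (n>=1) t(mm) [-155.5  514.8   51.2] n>=14
yaw 3.996 q6t -2.1 twist z -3.1448 (n>=27) t(mm) [ 155.5 -514.8   51.2] n>=14
pos [158.1 604.5 231. ] rot [3.1413e+00 6.0000e-04 8.5080e-01] q6 2.033 t 1.65 F [-0.4  0.4  1. ] op 1.002
```

Emit:
jog_arm([
  {"grip": -1,"translation": [-0.0111,0.0368,0.0037],"twist": [0,0,0]},
  {"grip": -1,"translation": [-0.0111,0.0368,0.0037],"twist": [0,0,0]},
  {"grip": -1,"translation": [-0.0111,0.0368,0.0037],"twist": [0,0,0]},
  {"grip": -1,"translation": [-0.0111,0.0368,0.0037],"twist": [0,0,0]},
  {"grip": -1,"translation": [-0.0111,0.0368,0.0037],"twist": [0,0,0]},
  {"grip": -1,"translation": [-0.0111,0.0368,0.0037],"twist": [0,0,0]},
  {"grip": -1,"translation": [-0.0111,0.0368,0.0037],"twist": [0,0,0]},
  {"grip": -1,"translation": [-0.0111,0.0368,0.0037],"twist": [0,0,0]},
  {"grip": -1,"translation": [-0.0111,0.0368,0.0037],"twist": [0,0,0]},
  {"grip": -1,"translation": [-0.0111,0.0368,0.0037],"twist": [0,0,0]},
])

```text
clock: 2.48
eef_pos: [363.8, 277.9, 194.3]
tcp_rot: [3.141, -0.0, 0.86]
contact_force: [0.8, 0.0, 0.8]
opening: 0.999
```

Emit:
jog_arm([
  {"grip": -1,"translation": [-0.0111,0.0368,0.0037],"twist": [0,0,0]},
  {"grip": -1,"translation": [-0.0111,0.0368,0.0037],"twist": [0,0,0]},
  {"grip": -1,"translation": [-0.0111,0.0368,0.0037],"twist": [0,0,0]},
  {"grip": -1,"translation": [-0.0111,0.0368,0.0037],"twist": [0,0,0]},
  {"grip": -1,"translation": [0,0,0],"twist": [0,0,0]},
  {"grip": -1,"translation": [0,0,0],"twist": [0,0,0]},
])

```text
clock: 2.98
eef_pos: [445.9, 147.8, 179.2]
tcp_rot: [-3.141, 0.0, 0.855]
contact_force: [0.0, 0.1, 0.1]
opening: 0.997
```

```bash
python3 -c "
from h import *
grab('wrist','w1'); grab('top','top1')
plan(444,149,180,0.854)"
```

```text
yaw 0.854 q6t 1.04 twist z 0.0032 (n>=1) t(mm) [-1.1 -0.2 -0.6] n>=1
yaw 3.996 q6t -2.1 twist z -3.1384 (n>=27) t(mm) [ 1.1  0.2 -0.6] n>=1
pos [444.9 149.7 179.4] rot [-3.1411e+00  3.0000e-04  8.5720e-01] q6 1.035 t 3.08 F [ 0.2  0.2 -0.2] op 1.003
```

View pics/w1.png

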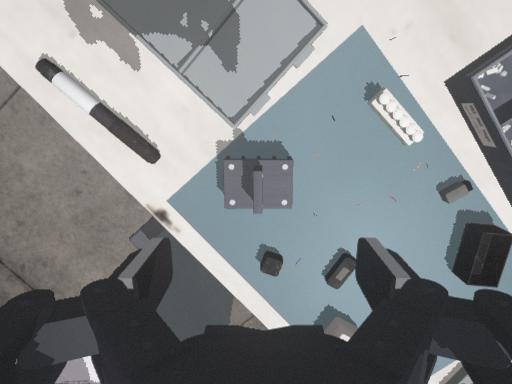

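```bash
python3 - <<'E'
from h import *
p,d,c=load('w1')
W=cloud(d,c); z=W[...,2]
print('bench',np.nanmedian(z[60:120,200:240]),z[150,340],z[230,345])
b=np.zeros(z.shape,bool); b[150:220,215:300]=True
print(rect_at(b&(z>48),c,58), np.nanmedian(z[b&(z>48)]))
hsv=cv2.cvtColor(p,cv2.COLOR_RGB2HSV)
m=b&(z>21); print(rect_at(m,c,28))
print('cloud base mean',np.nanmedian(W[b&(z>24)&(z<34)],axis=0), 'flange',np.nanmedian(W[b&(z>52)],axis=0), np.nanmin(W[b&(z>52)],axis=0),np.nanmax(W[b&(z>52)],axis=0))
a=cv2.cvtColor(p[140:230,200:320],cv2.COLOR_RGB2BGR); cv2.imwrite('pics/w1z.png',cv2.resize(a,None,fx=6,fy=6,interpolation=cv2.INTER_NEAREST))
E
```

```text
bench 2.8535142550302113 0.9805698395154966 0.6984691754614267
(array([437.9, 149.4]), 41.4, 8.1, np.float64(0.846)) 57.73915877738523
(array([435.5, 147.4]), 67.7, 55.8, np.float64(-0.716))
cloud base mean [438.43874346 150.03234479  27.8674012 ] flange [437.5344875  149.86710571  57.76432777] [421.561975   132.0520189   52.08864418] [452.55746995 166.08928634  60.71289223]
```

View pics/w1z.png

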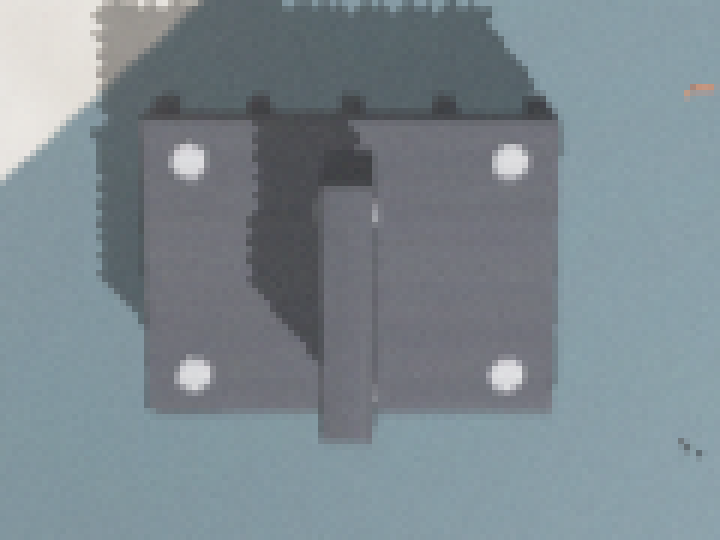

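```bash
python3 - <<'E'
from h import *
p,d,c=load('w1')
b=p.min(2)>170; b[:150]=0;b[205:]=0;b[:,:222]=0;b[:,295:]=0
n,l,s,ce=cv2.connectedComponentsWithStats(b.astype(np.uint8))
P=[]
for i in range(1,n):
    if s[i,4]>10: q=ray(*ce[i],c,29); P.append(q); print(ce[i].round(1),s[i,4],q.round(1))
P=np.array(P); print(P.mean(0), [np.linalg.norm(P[i]-P[0]).round(1) for i in range(4)])
# corners of base
Q=np.array([ray(200+u/6,140+v/6,c,28) for u,v in [(145,120),(557,120),(553,408),(146,408)]]);print(Q.mean(0),np.linalg.norm(Q[1]-Q[0]),np.linalg.norm(Q[2]-Q[1]),np.arctan2(*(Q[1]-Q[0])[1::-1]),np.arctan2(*(Q[2]-Q[3])[1::-1]))
plan(437.6,149.7,90,0.852)
E
```

```text
[231.  166.4] 25 [429.2 179.2  29. ]
[284.6 166.4] 25 [468.2 145.3  29. ]
[232. 202.] 21 [405.6 152.1  29. ]
[283.9 202.1] 22 [444.6 118.1  29. ]
[436.90034892 148.68764235  29.        ] [np.float64(0.0), np.float64(51.7), np.float64(35.9), np.float64(63.0)]
[437.08897513 148.19820812  28.        ] 66.18977317580786 48.59900926632138 -0.7155690608736315 -0.715381839379997
yaw 0.852 q6t 1.05 twist z 0.0052 (n>=1) t(mm) [-4.8 -5.5 89.4] n>=3
yaw 3.994 q6t -2.09 twist z -3.1364 (n>=27) t(mm) [ 4.8  5.5 89.4] n>=3
pos [444.9 149.7 179.4] rot [-3.1411e+00  3.0000e-04  8.5720e-01] q6 1.035 t 3.08 F [ 0.2  0.2 -0.2] op 1.003
```

Emit:
jog_arm([
  {"grip": -1,"translation": [-0.0056,-0.0054,0.03],"twist": [0,0,0.003]},
  {"grip": -1,"translation": [0,0,0.03],"twist": [0,0,0]},
  {"grip": -1,"translation": [0,0,0.03],"twist": [0,0,0]},
  {"grip": -1,"translation": [0,0,0.03],"twist": [0,0,0]},
  {"grip": -1,"translation": [0,0,0.025],"twist": [0,0,0]},
  {"grip": -1,"translation": [0,0,0],"twist": [0,0,0]},
  {"grip": -1,"translation": [0,0,0],"twist": [0,0,0]},
])

```text
clock: 3.67
eef_pos: [436.1, 149.7, 34.0]
tcp_rot: [-3.14, 0.003, 0.856]
contact_force: [0.6, 0.2, 1.0]
opening: 0.998
```

```bash
python3 -c "
from h import *
plan(437.2,149,33,0.854)"
```

```text
yaw 0.854 q6t 1.05 twist z 0.0017 (n>=1) t(mm) [0.2 1.3 1. ] n>=1
yaw 3.996 q6t -2.1 twist z -3.1399 (n>=27) t(mm) [-0.2 -1.3  1. ] n>=1
pos [436.1 149.7  34. ] rot [-3.140e+00  2.600e-03  8.557e-01] q6 1.042 t 3.67 F [0.6 0.2 1. ] op 0.998
```

Emit:
jog_arm([
  {"grip": -0.3,"translation": [0,0.0012,0.001],"twist": [0,0,0]},
  {"grip": 0.3,"translation": [0,0,0],"twist": [0,0,0]},
  {"grip": 0.7,"translation": [0,0,0],"twist": [0,0,0]},
  {"grip": 1,"translation": [0,0,0],"twist": [0,0,0]},
  {"grip": 1,"translation": [0,0,0],"twist": [0,0,0]},
  {"grip": 1,"translation": [0,0,0],"twist": [0,0,0]},
  {"grip": 1,"translation": [0,0,0],"twist": [0,0,0]},
  {"grip": 1,"translation": [0,0,0],"twist": [0,0,0]},
  {"grip": 1,"translation": [0,0,0],"twist": [0,0,0]},
], squeeze=60)

```text
clock: 4.42
eef_pos: [438.7, 148.1, 34.0]
tcp_rot: [3.141, -0.0, 0.853]
contact_force: [-2.0, 0.8, 7.5]
opening: 0.084
```

Emit:
jog_arm([
  {"grip": 1,"translation": [0,0,-0.02],"twist": [0,0,0]},
  {"grip": 1,"translation": [0,0,-0.03],"twist": [0,0,0]},
  {"grip": 1,"translation": [0,0,-0.04],"twist": [0,0,0]},
  {"grip": 1,"translation": [0,0,-0.04],"twist": [0,0,0]},
  {"grip": 1,"translation": [0,0,0],"twist": [0,0,0]},
])

```text
clock: 4.83
eef_pos: [442.1, 149.2, 170.1]
tcp_rot: [3.137, -0.009, 0.853]
contact_force: [1.3, 0.6, -1.2]
opening: 0.079
```

```bash
python3 - <<'E'
from h import *
p,d,c=load('top0')
hsv=cv2.cvtColor(p,cv2.COLOR_RGB2HSV)
for n,(a,b,e,f) in dict(comb=(300,180,385,256),plain=(90,188,166,252)).items():
    m=np.zeros(d.shape,np.uint8); m[b:f,a:e]=1
    m&=((hsv[...,0]>60)&(hsv[...,0]<105)&(hsv[...,2]<150)&(hsv[...,1]<45)).astype(np.uint8)
    m=cv2.morphologyEx(m,cv2.MORPH_OPEN,np.ones((3,3)))
    cv2.imwrite(f'pics/m_{n}.png',cv2.resize(m*255,None,fx=1,fy=1))
    print(n,rect_at(m,c,6),m.sum())
plan(480,-270,150,0)
E
```

```text
comb (array([ 497.7, -291. ]), 188.8, 130.3, np.float64(-1.283)) 2422
plain (array([511.9, 296.1]), 180.7, 129.8, np.float64(-1.472)) 2995
yaw 0.0 q6t 1.06 twist z 0.8526 (n>=8) t(mm) [ 37.7 419.3  19.1] n>=11
yaw 3.142 q6t -2.08 twist z -2.2890 (n>=20) t(mm) [ -37.7 -419.3   19.1] n>=11
pos [442.1 149.2 170.1] rot [ 3.1366 -0.0086  0.8526] q6 1.04 t 4.83 F [ 1.3  0.6 -1.2] op 0.079
```

Emit:
jog_arm([
  {"grip": 1,"translation": [0,0,0],"twist": [0,0,-0.112]},
  {"grip": 1,"translation": [0,0,0],"twist": [0,0,-0.112]},
  {"grip": 1,"translation": [0,0,0],"twist": [0,0,-0.112]},
  {"grip": 1,"translation": [0,0,0],"twist": [0,0,-0.112]},
  {"grip": 1,"translation": [0,0,0],"twist": [0,0,-0.112]},
  {"grip": 1,"translation": [0,0,0],"twist": [0,0,-0.112]},
  {"grip": 1,"translation": [0,0,0],"twist": [0,0,-0.112]},
  {"grip": 1,"translation": [0,0,0],"twist": [0,0,-0.112]},
  {"grip": 1,"translation": [0,0,0],"twist": [0,0,-0.112]},
  {"grip": 1,"translation": [0,0,0],"twist": [0,0,0]},
])

```text
clock: 5.67
eef_pos: [438.0, 147.9, 163.1]
tcp_rot: [-3.141, 0.0, 1.866]
contact_force: [1.2, 0.2, -1.9]
opening: 0.079
```

```bash
python3 -c "
from h import *
plan(507.4,-323.6,170,1.859)"
```

```text
yaw 1.859 q6t -0.86 twist z 0.0067 (n>=1) t(mm) [-471.8  -67.5   -6.9] n>=12
yaw -1.283 q6t 2.29 twist z 3.1483 (n>=27) t(mm) [471.8  67.5  -6.9] n>=12
pos [438.  147.9 163.1] rot [-3.1408  0.      1.8657] q6 0.027 t 5.67 F [ 1.2  0.2 -1.9] op 0.079
```

Emit:
jog_arm([
  {"grip": 1,"translation": [-0.0363,-0.0052,-0.0005],"twist": [0,0,0.0005]},
  {"grip": 1,"translation": [-0.0363,-0.0052,-0.0005],"twist": [0,0,0.0005]},
  {"grip": 1,"translation": [-0.0363,-0.0052,-0.0005],"twist": [0,0,0.0005]},
  {"grip": 1,"translation": [-0.0363,-0.0052,-0.0005],"twist": [0,0,0.0005]},
  {"grip": 1,"translation": [-0.0363,-0.0052,-0.0005],"twist": [0,0,0.0005]},
  {"grip": 1,"translation": [-0.0363,-0.0052,-0.0005],"twist": [0,0,0.0005]},
  {"grip": 1,"translation": [-0.0363,-0.0052,-0.0005],"twist": [0,0,0.0005]},
  {"grip": 1,"translation": [-0.0363,-0.0052,-0.0005],"twist": [0,0,0.0005]},
  {"grip": 1,"translation": [-0.0363,-0.0052,-0.0005],"twist": [0,0,0.0005]},
  {"grip": 1,"translation": [-0.0363,-0.0052,-0.0005],"twist": [0,0,0.0005]},
])

```text
clock: 6.5
eef_pos: [491.2, -216.6, 168.2]
tcp_rot: [-3.141, -0.0, 1.851]
contact_force: [1.5, 0.4, -2.0]
opening: 0.078
```

Emit:
jog_arm([
  {"grip": 1,"translation": [-0.0363,-0.0052,-0.0005],"twist": [0,0,0.0005]},
  {"grip": 1,"translation": [-0.0363,-0.0052,-0.0005],"twist": [0,0,0.0005]},
  {"grip": 1,"translation": [-0.0363,-0.0052,-0.0005],"twist": [0,0,0]},
  {"grip": 1,"translation": [0,0,0],"twist": [0,0,0]},
  {"grip": 1,"translation": [0,0,0],"twist": [0,0,0]},
  {"grip": 1,"translation": [0,0,0],"twist": [0,0,0]},
])

```text
clock: 7.0
eef_pos: [506.4, -323.3, 169.3]
tcp_rot: [-3.141, -0.001, 1.851]
contact_force: [0.2, 0.0, -1.0]
opening: 0.081
```

```bash
python3 -c "
from h import *
grab('wrist','w2')
plan(507.4,-323.6,170,1.859)"
```

```text
yaw 1.859 q6t -0.86 twist z -0.0061 (n>=1) t(mm) [-1.   0.6 -0.6] n>=1
yaw -1.283 q6t 2.29 twist z 3.1355 (n>=27) t(mm) [ 1.  -0.6 -0.6] n>=1
pos [ 506.6 -322.8  169.4] rot [-3.1407e+00 -1.4000e-03  1.8529e+00] q6 -0.852 t 7.05 F [ 0.1  0.2 -1.8] op 0.079
```

View pics/w2.png

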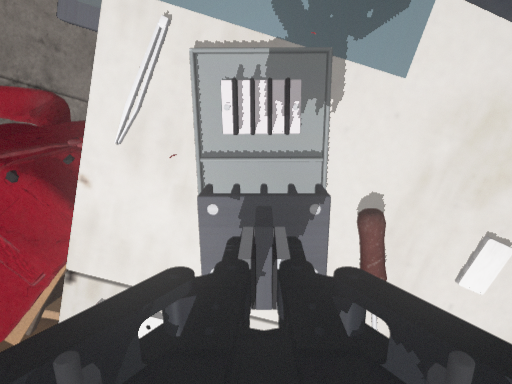

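```bash
python3 - <<'E'
from h import *
p,d,c=load('w2')
W=cloud(d,c); z=W[...,2]
a=cv2.cvtColor(p[30:220,180:345],cv2.COLOR_RGB2BGR); cv2.imwrite('pics/w2z.png',cv2.resize(a,None,fx=3.1,fy=3.1,interpolation=cv2.INTER_NEAREST))
# tray rim
print('z rim/floor',np.nanmedian(z[60:70,210:300]),np.nanmedian(z[165:180,220:310]), 'fins',[np.nanmedian(z[90:125,u]).round(1) for u in range(230,295,1)])
s=r.sense(); print(s['eef_pos'],s['tcp_rot'])
b=(p.min(2)>150); b[:200]=0;b[220:]=0;b[:,:203]=0;b[:,326:]=0
n,l,st,ce=cv2.connectedComponentsWithStats(b.astype(np.uint8))
for i in range(1,n): print(ce[i],st[i,4],ray(*ce[i],c,164.4),[np.nanmedian(z[l==i])])
E
```

```text
z rim/floor 2.9633095059952033 2.8932144167570293 fins [np.float64(7.1), np.float64(6.8), np.float64(23.6), np.float64(25.0), np.float64(25.1), np.float64(24.7), np.float64(24.0), np.float64(15.8), np.float64(7.0), np.float64(7.0), np.float64(7.0), np.float64(6.8), np.float64(6.7), np.float64(6.9), np.float64(6.9), np.float64(7.0), np.float64(6.8), np.float64(7.1), np.float64(6.7), np.float64(6.7), np.float64(24.6), np.float64(24.5), np.float64(24.9), np.float64(24.5), np.float64(22.6), np.float64(6.7), np.float64(6.9), np.float64(7.0), np.float64(7.1), np.float64(6.9), np.float64(7.1), np.float64(7.2), np.float64(7.0), np.float64(7.0), np.float64(6.9), np.float64(6.9), np.float64(7.0), np.float64(7.0), np.float64(24.6), np.float64(25.0), np.float64(25.0), np.float64(24.8), np.float64(7.0), np.float64(7.0), np.float64(7.0), np.float64(6.8), np.float64(6.9), np.float64(6.9), np.float64(7.0), np.float64(7.2), np.float64(7.0), np.float64(7.1), np.float64(7.0), np.float64(6.9), np.float64(10.9), np.float64(23.6), np.float64(24.7), np.float64(24.8), np.float64(24.7), np.float64(24.3), np.float64(6.9), np.float64(6.8), np.float64(6.9), np.float64(7.0), np.float64(7.3)]
[ 506.56070878 -322.75362696  169.43082812] [-3.14074613e+00 -1.36749928e-03  1.85294789e+00]
[212.22222222 209.12121212] 99 [ 476.72978449 -313.57692264  164.4       ] [np.float64(163.6094807180204)]
[318.15384615 210.03846154] 26 [ 528.27208533 -299.18319188  164.4       ] [np.float64(163.56749591509353)]
```

View pics/w2z.png

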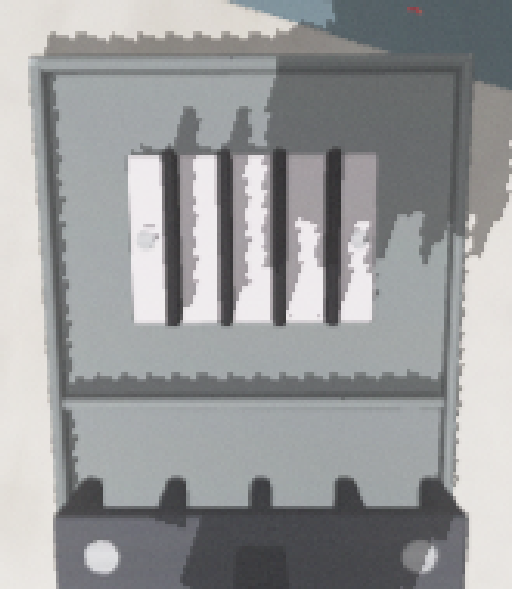

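```bash
python3 - <<'E'
from h import *
p,d,c=load('w2')
W=cloud(d,c); z=W[...,2]
m=(z>19)&(z<30); m[:60]=0;m[140:]=0;m[:,:215]=0;m[:,310:]=0
n,l,st,ce=cv2.connectedComponentsWithStats(m.astype(np.uint8))
for i in range(1,n):
    if st[i,4]>60: print(rect_at(l==i,c,25),np.nanmedian(W[l==i],0).round(1))
# white base via zoomed corners at z=7
Q=np.array([ray(180+u/3.1,30+v/3.1,c,7) for u,v in [(128,153),(380,153),(372,322),(134,324)]])
print('base',Q.mean(0),np.linalg.norm(Q[1]-Q[0]),np.linalg.norm(Q[2]-Q[1]),np.arctan2(*(Q[1]-Q[0])[1::-1]))
# tray outer rim corners top, z=12
T=np.array([ray(180+u/3.1,30+v/3.1,c,12) for u,v in [(30,56),(471,55)]]); print('tray far edge',T.round(1),np.linalg.norm(T[1]-T[0]),np.arctan2(*(T[1]-T[0])[1::-1]))
A=ray(180+102/3.1,30+556/3.1,c,164.4);B=ray(180+420/3.1,30+555/3.1,c,164.4)
print('screws',A,B,np.linalg.norm(B-A),np.arctan2(*(B-A)[1::-1]))
ang=np.arctan2(*(B-A)[1::-1]); yv=np.array([-np.sin(ang),np.cos(ang)])
print('sink centre est',((A+B)/2)[:2]-18*yv)
E
```

```text
(array([ 507.4, -250.9]), 49.4, 3.7, np.float64(-1.272)) [ 507.1 -249.9   24.6]
(array([ 461.9, -264.5]), 48.6, 4.4, np.float64(-1.282)) [ 461.5 -263.7   24.6]
(array([ 477.2, -260.1]), 48.6, 3.7, np.float64(-1.298)) [ 477.3 -260.9   24.5]
(array([ 492.4, -255.7]), 48.6, 2.8, np.float64(-1.284)) [ 492.2 -255.    24.8]
base [ 485.70504849 -258.15721409    7.        ] 76.13155993652549 50.31205792787588 0.28097284580385057
tray far edge [[ 409.3 -226.7   12. ]
 [ 532.1 -191.    12. ]] 127.86656341763963 0.2829635221103544
screws [ 477.08958298 -313.60199288  164.4       ] [ 526.80588737 -299.05102592  164.4       ] 51.801945531506604 0.28472772398337565
sink centre est [ 507.00386584 -323.60179645]
```

Emit:
jog_arm([
  {"grip": 1,"translation": [0.0231,-0.0009,0.01],"twist": [0,0,0]},
  {"grip": 1,"translation": [0.023,-0.0009,0.015],"twist": [0,0,0]},
  {"grip": 1,"translation": [0.023,-0.0009,0.02],"twist": [0,0,0]},
  {"grip": 1,"translation": [0,0,0.025],"twist": [0,0,0]},
  {"grip": 1,"translation": [0,0,0.024],"twist": [0,0,0]},
  {"grip": 1,"translation": [0,0,0],"twist": [0,0,0]},
  {"grip": 1,"translation": [0,0,0],"twist": [0,0,0]},
  {"grip": 1,"translation": [0,0,0],"twist": [0,0,0]},
])

```text
clock: 7.72
eef_pos: [485.9, -257.9, 77.1]
tcp_rot: [3.141, 0.001, 1.855]
contact_force: [0.6, -0.5, -0.8]
opening: 0.079
```

```bash
python3 -c "
from h import *
grab('wrist','w3')
plan(484.8,-257.2,75,1.853)"
```

```text
yaw 1.853 q6t -0.77 twist z 0.0018 (n>=1) t(mm) [ 1.5 -1.1  2.5] n>=1
yaw -1.289 q6t 2.37 twist z 3.1434 (n>=27) t(mm) [-1.5  1.1  2.5] n>=1
pos [ 486.2 -258.3   77.5] rot [3.1401e+00 1.4000e-03 1.8548e+00] q6 -0.775 t 7.77 F [ 0.3  0.9 -2.1] op 0.08
```

View pics/w3.png

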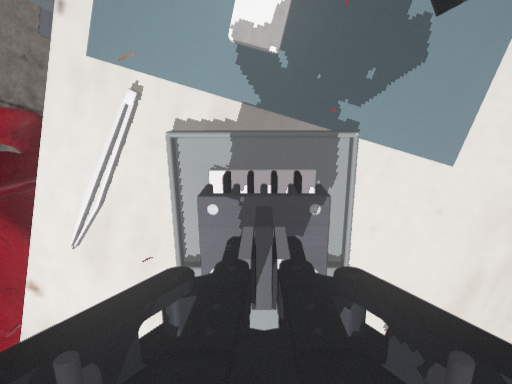

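```bash
python3 - <<'E'
from h import *
p,d,c=load('w3')
W=cloud(d,c); z=W[...,2]
a=cv2.cvtColor(p[160:220,190:340],cv2.COLOR_RGB2BGR); cv2.imwrite('pics/w3z.png',cv2.resize(a,None,fx=5,fy=5,interpolation=cv2.INTER_NEAREST))
for v in (174,178,182):
    print(v,[(u,z[v,u].round()) for u in range(205,320) if z[v,u]>18])
E
```

```text
174 [(224, np.float64(22.0)), (225, np.float64(23.0)), (226, np.float64(22.0)), (227, np.float64(21.0)), (228, np.float64(20.0)), (248, np.float64(22.0)), (249, np.float64(23.0)), (250, np.float64(23.0)), (251, np.float64(22.0)), (252, np.float64(20.0)), (272, np.float64(20.0)), (273, np.float64(23.0)), (274, np.float64(22.0)), (275, np.float64(21.0)), (276, np.float64(22.0)), (295, np.float64(18.0)), (296, np.float64(21.0)), (297, np.float64(23.0)), (298, np.float64(24.0)), (299, np.float64(23.0)), (300, np.float64(22.0))]
178 [(222, np.float64(24.0)), (223, np.float64(25.0)), (224, np.float64(25.0)), (225, np.float64(25.0)), (226, np.float64(24.0)), (227, np.float64(23.0)), (228, np.float64(23.0)), (247, np.float64(26.0)), (248, np.float64(25.0)), (249, np.float64(26.0)), (250, np.float64(26.0)), (251, np.float64(26.0)), (252, np.float64(25.0)), (271, np.float64(24.0)), (272, np.float64(24.0)), (273, np.float64(25.0)), (274, np.float64(24.0)), (275, np.float64(25.0)), (276, np.float64(25.0)), (277, np.float64(25.0)), (295, np.float64(21.0)), (296, np.float64(25.0)), (297, np.float64(25.0)), (298, np.float64(25.0)), (299, np.float64(26.0)), (300, np.float64(24.0)), (301, np.float64(25.0))]
182 [(223, np.float64(26.0)), (224, np.float64(25.0)), (225, np.float64(25.0)), (226, np.float64(25.0)), (227, np.float64(26.0)), (228, np.float64(24.0)), (229, np.float64(19.0)), (247, np.float64(25.0)), (248, np.float64(26.0)), (249, np.float64(26.0)), (250, np.float64(24.0)), (251, np.float64(25.0)), (252, np.float64(26.0)), (271, np.float64(23.0)), (272, np.float64(25.0)), (273, np.float64(24.0)), (274, np.float64(25.0)), (276, np.float64(25.0)), (295, np.float64(22.0)), (296, np.float64(25.0)), (297, np.float64(25.0)), (298, np.float64(25.0)), (299, np.float64(25.0)), (300, np.float64(24.0)), (301, np.float64(24.0))]
```

View pics/w3z.png

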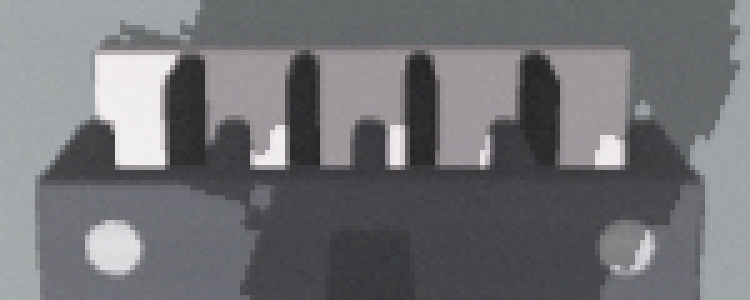

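Emit:
jog_arm([
  {"grip": 1,"translation": [0.0015,-0.0011,0],"twist": [0,0,0]},
  {"grip": 1,"translation": [0,0,0.008],"twist": [0,0,0]},
  {"grip": 1,"translation": [0,0,0.006],"twist": [0,0,0]},
  {"grip": 1,"translation": [0,0,0.005],"twist": [0,0,0]},
  {"grip": 1,"translation": [0,0,0],"twist": [0,0,0]},
  {"grip": 1,"translation": [0,0,0],"twist": [0,0,0]},
])

```text
clock: 8.27
eef_pos: [483.4, -256.8, 56.4]
tcp_rot: [-3.141, -0.001, 1.855]
contact_force: [0.2, -0.4, -1.4]
opening: 0.078
```

```bash
python3 -c "
from h import *
plan(484.8,-257.2,41,1.853)"
```

```text
yaw 1.853 q6t -0.77 twist z 0.0017 (n>=1) t(mm) [-0.8  1.3 15.4] n>=1
yaw -1.289 q6t 2.37 twist z 3.1433 (n>=27) t(mm) [ 0.8 -1.3 15.4] n>=1
pos [ 483.4 -256.8   56.4] rot [-3.1407e+00 -8.0000e-04  1.8547e+00] q6 -0.775 t 8.27 F [ 0.2 -0.4 -1.4] op 0.078
```

```bash
cat > chk.py <<'E'
from h import *
import sys
p,d,c=grab('wrist',sys.argv[1])
a=cv2.cvtColor(p[160:220,190:340],cv2.COLOR_RGB2BGR); cv2.imwrite(f'pics/{sys.argv[1]}z.png',cv2.resize(a,None,fx=5,fy=5,interpolation=cv2.INTER_NEAREST))
for i in range(3): r.grab_frame('wrist'); print(r.sense()['eef_pos'].round(1),r.sense()['contact_force'].round(1))
E
python3 chk.py w4
```

```text
[ 483.8 -257.    56.9] [ 0.  -0.2 -1.8]
[ 483.9 -257.1   57. ] [-0.7  0.5 -0.9]
[ 483.9 -257.1   57.1] [ 0.9 -0.4 -1.8]
```

View pics/w4z.png

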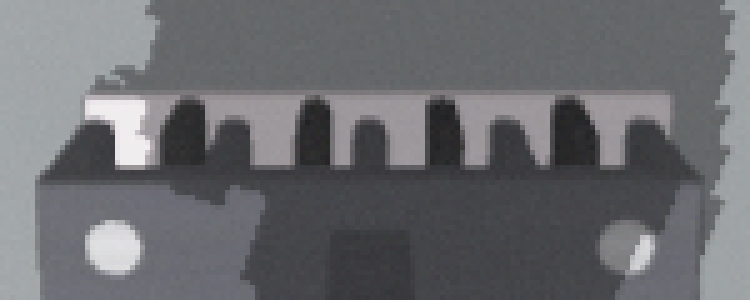

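```bash
python3 - <<'E'
from h import *
p,d,c=load('w4')
for nm,u,v,z in [('baseL',84,94,7),('baseR',672,94,7),('sL',114,247,52),('sR',627,247,52),('sinkedgeL',38,180,51),('sinkedgeR',703,180,51)]:
    q=ray(190+u/5-.4,160+v/5-.4,c,z)[:2]; R=q-np.array([483.9,-257.1]); a=1.853
    print(nm,q.round(1),'tool x %.1f y %.1f'%(R@[np.cos(a),np.sin(a)],R@[np.sin(a),-np.cos(a)]))
E
```

```text
baseL [ 441.8 -245.1] tool x 23.3 y -37.1
baseR [ 514.1 -224. ] tool x 23.3 y 38.2
sL [ 453.9 -247.6] tool x 17.5 y -26.2
sR [ 503.5 -233.2] tool x 17.5 y 25.5
sinkedgeL [ 444.8 -243.2] tool x 24.2 y -33.7
sinkedgeR [ 508.8 -224.6] tool x 24.2 y 33.0
```

Emit:
jog_arm([
  {"grip": 1,"translation": [-0.0008,0.001,0],"twist": [0,0,0]},
  {"grip": 1,"translation": [0,0,0.003],"twist": [0,0,0]},
  {"grip": 1,"translation": [0,0,0.003],"twist": [0,0,0]},
  {"grip": 1,"translation": [0,0,0],"twist": [0,0,0]},
  {"grip": 1,"translation": [0,0,0],"twist": [0,0,0]},
])

```text
clock: 8.88
eef_pos: [484.7, -257.3, 50.7]
tcp_rot: [-3.141, -0.0, 1.855]
contact_force: [-1.1, 0.1, -2.0]
opening: 0.079
```

```bash
python3 chk.py w5
```

```text
[ 484.9 -257.4   50.9] [ 0.2 -0.  -1.9]
[ 485.  -257.5   51. ] [ 0.9  0.8 -1.5]
[ 484.9 -257.5   51. ] [-0.6  0.5 -1.3]
```

View pics/w5z.png

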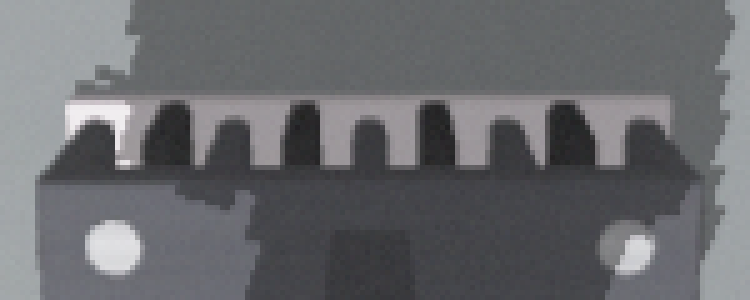

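Emit:
jog_arm([
  {"grip": 1,"translation": [0,0,0.004],"twist": [0,0,0]},
  {"grip": 1,"translation": [0,0,0.003],"twist": [0,0,0]},
  {"grip": 1,"translation": [0,0,0.002],"twist": [0,0,0]},
  {"grip": 1,"translation": [0,0,0.001],"twist": [0,0,0]},
  {"grip": 1,"translation": [0,0,0],"twist": [0,0,0]},
  {"grip": 1,"translation": [0,0,0],"twist": [0,0,0]},
])

```text
clock: 9.58
eef_pos: [484.7, -257.3, 41.1]
tcp_rot: [-3.141, -0.0, 1.855]
contact_force: [-2.4, 1.8, 3.9]
opening: 0.078
```

```bash
python3 chk.py w6
```

```text
[ 484.7 -257.3   41.1] [-3.   1.4  5.2]
[ 484.7 -257.3   41.1] [-2.   0.9  5.2]
[ 484.7 -257.3   41.1] [-2.9  1.2  5.2]
```

View pics/w6z.png

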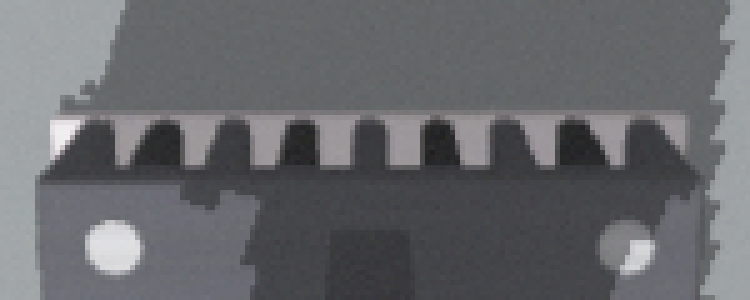

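Emit:
jog_arm([
  {"grip": 1,"translation": [0,0,0.001],"twist": [0,0,0]},
  {"grip": 1,"translation": [0,0,0],"twist": [0,0,0]},
  {"grip": 0.5,"translation": [0,0,-0.001],"twist": [0,0,0]},
  {"grip": 0,"translation": [0,0,0],"twist": [0,0,0]},
  {"grip": 0,"translation": [0,0,0],"twist": [0,0,0]},
  {"grip": 0,"translation": [0,0,-0.02],"twist": [0,0,0]},
  {"grip": 0,"translation": [0,0,-0.03],"twist": [0,0,0]},
  {"grip": -1,"translation": [0,0,-0.035],"twist": [0,0,0]},
  {"grip": -1,"translation": [0,0,-0.035],"twist": [0,0,0]},
  {"grip": -1,"translation": [0,0,0],"twist": [0,0,0]},
])

```text
clock: 10.62
eef_pos: [488.4, -259.3, 167.1]
tcp_rot: [3.135, 0.007, 1.855]
contact_force: [2.3, -1.4, -0.0]
opening: 0.898
```

```bash
python3 -c "
from h import *
grab('wrist','w7')
plan(584,107,160,0.127)"
```

```text
yaw 3.269 q6t -1.52 twist z -1.4138 (n>=12) t(mm) [-142.2  350.5    3.8] n>=10
yaw 0.127 q6t 1.63 twist z 1.7278 (n>=15) t(mm) [ 142.2 -350.5    3.8] n>=10
pos [ 487.3 -258.7  164.4] rot [3.1365 0.005  1.8548] q6 -0.775 t 10.67 F [ 0.1 -0.3  1.1] op 0.978
```

View pics/w7.png

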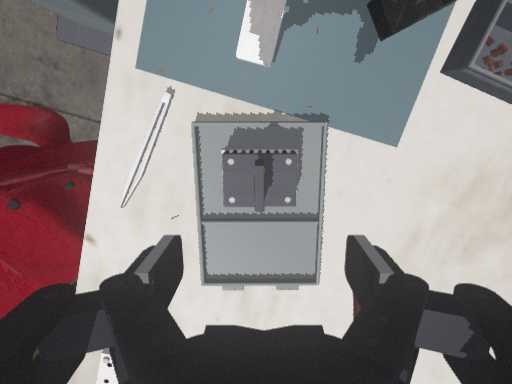

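```bash
python3 - <<'E'
from h import *
p,d,c=load('w7')
W=cloud(d,c); z=W[...,2]
b=np.zeros(z.shape,bool); b[145:215,215:305]=True
print('flange',np.nanmedian(W[b&(z>56)],axis=0).round(1),'base top',np.nanmedian(z[b&(z>28)&(z<42)]))
for u,v in[(232,156),(288,156),(233,200),(288,200)]: print(z[v+8,u],end=' ')
print()
# narrow bay
T=np.array([ray(u,v,c,12)[:2] for u,v in [(201,222),(318,222),(318,275),(206,275)]]); print(T.round(1),T.mean(0))
T=np.array([ray(u,v,c,12)[:2] for u,v in [(192,123),(327,123),(319,284),(202,284)]]); print('outer',T.round(1),T.mean(0))
plan(584,107,160,1.698)
E
```

```text
flange [ 483.  -256.1   62. ] base top 32.06445846098377
32.4255540102803 32.34428439872795 0.5175913369232501 -0.7433098777632323 
[[ 439.3 -320.6]
 [ 554.2 -287.4]
 [ 573.9 -344.9]
 [ 458.2 -378.2]] [ 506.40472301 -332.78536763]
outer [[ 408.8 -226.6]
 [ 530.2 -191.4]
 [ 578.4 -355. ]
 [ 456.6 -390. ]] [ 493.51920898 -290.74721937]
yaw 1.698 q6t 0.05 twist z 0.1568 (n>=2) t(mm) [350.5 142.3   3.8] n>=10
pos [ 487.3 -258.7  164.4] rot [3.1365 0.005  1.8548] q6 -0.775 t 10.67 F [ 0.1 -0.3  1.1] op 0.978
```

Emit:
jog_arm([
  {"grip": -1,"translation": [0,0,0],"twist": [0,0,0.078]},
  {"grip": -1,"translation": [0,0,0],"twist": [0,0,0.078]},
  {"grip": -1,"translation": [0.035,0.0142,0.0004],"twist": [0,0,0]},
  {"grip": -1,"translation": [0.035,0.0142,0.0004],"twist": [0,0,0]},
  {"grip": -1,"translation": [0.035,0.0142,0.0004],"twist": [0,0,0]},
  {"grip": -1,"translation": [0.035,0.0142,0.0004],"twist": [0,0,0]},
  {"grip": -1,"translation": [0.035,0.0142,0.0004],"twist": [0,0,0]},
  {"grip": -1,"translation": [0.035,0.0142,0.0004],"twist": [0,0,0]},
  {"grip": -1,"translation": [0.035,0.0142,0.0004],"twist": [0,0,0]},
  {"grip": -1,"translation": [0.035,0.0142,0.0004],"twist": [0,0,0]},
])

```text
clock: 11.5
eef_pos: [561.4, 36.6, 156.4]
tcp_rot: [-3.14, -0.0, 1.699]
contact_force: [1.6, -0.6, -0.7]
opening: 0.997
```

Emit:
jog_arm([
  {"grip": 0,"translation": [0.035,0.0142,0.0004],"twist": [0,0,0]},
  {"grip": 0,"translation": [0.035,0.0142,0.0004],"twist": [0,0,0]},
  {"grip": 0,"translation": [0,0,0],"twist": [0,0,0]},
  {"grip": 0,"translation": [0,0,0],"twist": [0,0,0]},
  {"grip": 0,"translation": [0,0,0],"twist": [0,0,0]},
])

```text
clock: 11.92
eef_pos: [580.2, 107.6, 155.7]
tcp_rot: [-3.139, 0.0, 1.7]
contact_force: [0.6, -0.1, -0.1]
opening: 0.505
```

```bash
python3 -c "
from h import *
grab('wrist','w8')
plan(584,107,160,1.698)"
```

```text
yaw 1.698 q6t 0.05 twist z 0.0006 (n>=1) t(mm) [-0.5  3.7 -4.1] n>=1
pos [580.3 107.  155.9] rot [-3.1397e+00  4.0000e-04  1.6986e+00] q6 0.052 t 11.97 F [0.  0.3 0.3] op 0.504
```

View pics/w8.png

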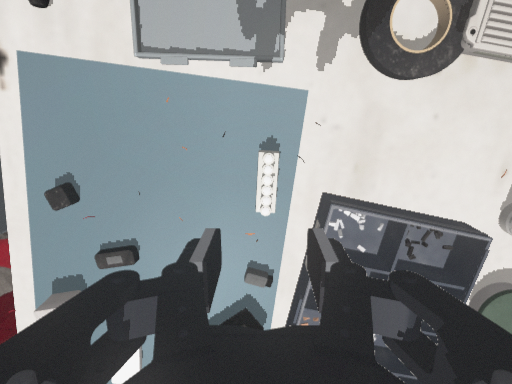

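```bash
python3 - <<'E'
from h import *
p,d,c=load('w8')
W=cloud(d,c); z=W[...,2]
b=(p.min(2)>120); b[:145]=0;b[220:]=0;b[:,:250]=0;b[:,287:]=0
print('z bench',np.nanmedian(z[100:140,150:200]),'strip z',np.nanpercentile(z[b],[5,25,50,75,95]))
print(rect_at(b,c,12),rect_at(b,c,16))
w=W[b]; print('cloud',np.nanmedian(w,0), np.nanmin(w,0),np.nanmax(w,0))
q=W[185:300,290:345].reshape(-1,3); q=q[q[:,2]>15]; print('organizer pts', q[np.argsort(q[:,0])[:5]].round(), q[(q[:,1]>96)&(q[:,1]<120)].round()[:5], np.nanmax(q[:,2]))
a=cv2.cvtColor(p[140:225,245:290],cv2.COLOR_RGB2BGR); cv2.imwrite('pics/w8z.png',cv2.resize(a,None,fx=7,fy=7,interpolation=cv2.INTER_NEAREST))
E
```

```text
z bench 0.4977948906220777 strip z [-0.48868014  0.36105427  1.49812037 13.54801493 20.79302564]
(array([584.4, 104.9]), 72.8, 35.6, np.float64(-1.443)) (array([584.2, 105.8]), 71.8, 35.1, np.float64(-1.443))
cloud [584.05830981 103.47958535   1.49812037] [562.6064901   61.99882988  -1.73296706] [608.02427768 141.83913129  22.48056411]
organizer pts [[593. 127. 228.]
 [594. 127. 228.]
 [594. 126. 227.]
 [594. 127. 228.]
 [594. 127. 226.]] [[639. 101.  17.]
 [639. 100.  16.]
 [639. 101.  18.]
 [640. 101.  19.]
 [641. 101.  19.]] 228.4904047396633
```

View pics/w8z.png

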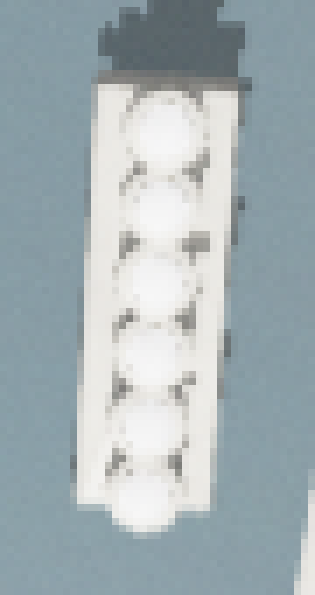

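```bash
python3 - <<'E'
from h import *
p,d,c=load('w8'); W=cloud(d,c); z=W[...,2]
print('body z', [z[140+v//7,245+u//7].round(1) for u,v in [(105,200),(100,300),(90,400),(215,250),(205,350)]])
for h in (10,12):
    Q=np.array([ray(245+u/7-.43,140+v/7-.43,c,h)[:2] for u,v in [(95,85),(240,82),(213,508),(75,503)]])
    print(h,Q.mean(0).round(1),[np.linalg.norm(Q[i]-Q[i-1]).round(1) for i in range(4)],np.arctan2(*(Q[0]-Q[3])[::-1]),np.arctan2(*(Q[1]-Q[2])[::-1]))
m=(Q.mean(0)); plan(m[0],m[1],40,1.698)
E
```

```text
body z [np.float64(12.0), np.float64(11.4), np.float64(12.1), np.float64(11.3), np.float64(12.5)]
10 [583.1 105. ] [np.float64(59.2), np.float64(19.5), np.float64(60.3), np.float64(19.5)] 1.645109012322509 1.6470563495952883
12 [583.  105.4] [np.float64(58.8), np.float64(19.3), np.float64(59.9), np.float64(19.4)] 1.6451090123225092 1.6470563495952864
yaw 1.698 q6t 0.05 twist z 0.0006 (n>=1) t(mm) [ -1.9   2.7 115.9] n>=3
pos [580.3 107.  155.9] rot [-3.1397e+00  4.0000e-04  1.6986e+00] q6 0.052 t 11.97 F [0.  0.3 0.3] op 0.504
```

Emit:
jog_arm([
  {"grip": 0,"translation": [0,0,0.02],"twist": [0,0,0.052]},
  {"grip": 0,"translation": [-0.0019,0.0026,0.03],"twist": [0,0,0]},
  {"grip": 0,"translation": [0,0,0.03],"twist": [0,0,0]},
  {"grip": 0,"translation": [0,0,0.03],"twist": [0,0,0]},
  {"grip": 0,"translation": [0,0,0.02],"twist": [0,0,0]},
  {"grip": 0,"translation": [0,0,0.013],"twist": [0,0,0]},
  {"grip": 0,"translation": [0,0,0.004],"twist": [0,0,0]},
  {"grip": 0,"translation": [0,0,0],"twist": [0,0,0]},
  {"grip": 0,"translation": [0,0,0],"twist": [0,0,0]},
])

```text
clock: 12.72
eef_pos: [584.5, 105.7, 10.9]
tcp_rot: [3.141, -0.0, 1.646]
contact_force: [0.5, -0.1, 0.8]
opening: 0.501
```

```bash
python3 -c "
from h import *
grab('wrist','w9')
plan(583,105.3,3,1.646)"
```

```text
yaw 1.646 q6t 0.1 twist z 0.0004 (n>=1) t(mm) [-0.5 -1.9  8.3] n>=1
pos [584.8 106.   11.3] rot [ 3.1396e+00 -2.0000e-04  1.6464e+00] q6 0.101 t 12.77 F [-0.2  0.3  0.8] op 0.498
```

View pics/w9.png

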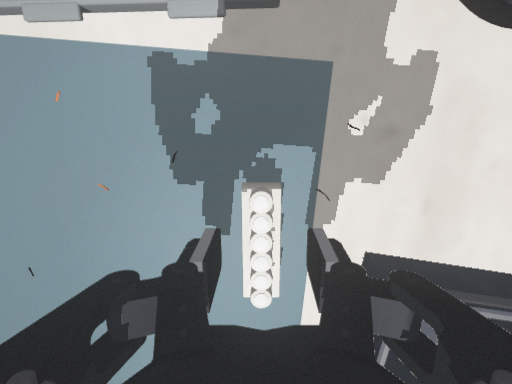

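Emit:
jog_arm([
  {"grip": 0,"translation": [-0.0005,-0.0014,0.005],"twist": [0,0,0]},
  {"grip": 0,"translation": [0,0,0.003],"twist": [0,0,0]},
  {"grip": 0,"translation": [0,0,0],"twist": [0,0,0]},
  {"grip": 0.4,"translation": [0,0,0],"twist": [0,0,0]},
  {"grip": 0.7,"translation": [0,0,0],"twist": [0,0,0]},
  {"grip": 1,"translation": [0,0,0],"twist": [0,0,0]},
  {"grip": 1,"translation": [0,0,0],"twist": [0,0,0]},
  {"grip": 1,"translation": [0,0,0],"twist": [0,0,0]},
], squeeze=40)

```text
clock: 13.43
eef_pos: [582.8, 105.6, 2.3]
tcp_rot: [3.141, -0.0, 1.647]
contact_force: [-0.1, 0.7, 3.7]
opening: 0.217
```

Emit:
jog_arm([
  {"grip": 1,"translation": [0,0,-0.02],"twist": [0,0,0]},
  {"grip": 1,"translation": [0,0,-0.03],"twist": [0,0,0]},
  {"grip": 1,"translation": [0,0,-0.04],"twist": [0,0,0]},
  {"grip": 1,"translation": [0,0,-0.04],"twist": [0,0,0]},
  {"grip": 1,"translation": [0,0,-0.02],"twist": [0,0,0]},
  {"grip": 1,"translation": [0,0,0],"twist": [0,0,0]},
  {"grip": 1,"translation": [0,0,0],"twist": [0,0,0]},
])

```text
clock: 14.02
eef_pos: [583.2, 105.6, 153.2]
tcp_rot: [3.139, -0.0, 1.647]
contact_force: [-0.2, 0.1, -0.2]
opening: 0.218
```

```bash
python3 -c "
from h import *
grab('wrist','w10')
plan(509,-340,150,0.285)"
```

```text
yaw 0.285 q6t 0.7 twist z 1.3618 (n>=12) t(mm) [-195.4  407.     1.7] n>=12
yaw 3.427 q6t -2.44 twist z -1.7798 (n>=15) t(mm) [ 195.4 -407.     1.7] n>=12
pos [582.1 105.5 151.7] rot [-3.1415 -0.      1.6468] q6 0.101 t 14.07 F [-0.8  1.1 -1.8] op 0.22
```

View pics/w10.png

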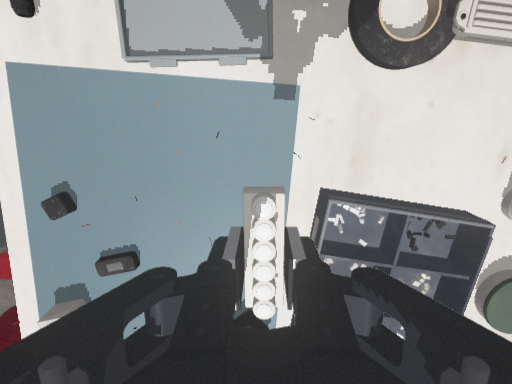

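Emit:
jog_arm([
  {"grip": 1,"translation": [0,0,0],"twist": [0,0,0.12]},
  {"grip": 1,"translation": [0,0,0],"twist": [0,0,0.12]},
  {"grip": 1,"translation": [0,0,0],"twist": [0,0,0.12]},
  {"grip": 1,"translation": [0,0,0],"twist": [0,0,0.12]},
  {"grip": 1,"translation": [0,0,0],"twist": [0,0,0.12]},
  {"grip": 1,"translation": [0,0,0],"twist": [0,0,0.12]},
  {"grip": 1,"translation": [0,0,0],"twist": [0,0,0.12]},
  {"grip": 1,"translation": [0,0,0],"twist": [0,0,0.12]},
  {"grip": 1,"translation": [0,0,0],"twist": [0,0,0.12]},
  {"grip": 1,"translation": [0,0,0],"twist": [0,0,0.12]},
])

```text
clock: 14.9
eef_pos: [581.1, 105.3, 149.6]
tcp_rot: [-3.141, 0.004, 0.441]
contact_force: [0.6, -0.6, -0.5]
opening: 0.218
```

Emit:
jog_arm([
  {"grip": 1,"translation": [0,0,0],"twist": [0,0,0.12]},
  {"grip": 1,"translation": [0,0,0],"twist": [0,0,0.042]},
  {"grip": 1,"translation": [-0.015,0.0313,0],"twist": [0,0,0]},
  {"grip": 1,"translation": [-0.015,0.0313,0],"twist": [0,0,0]},
  {"grip": 1,"translation": [-0.015,0.0313,0],"twist": [0,0,0]},
  {"grip": 1,"translation": [-0.015,0.0313,0],"twist": [0,0,0]},
  {"grip": 1,"translation": [-0.015,0.0313,0],"twist": [0,0,0]},
  {"grip": 1,"translation": [-0.015,0.0313,0],"twist": [0,0,0]},
  {"grip": 1,"translation": [-0.015,0.0313,0],"twist": [0,0,0]},
  {"grip": 1,"translation": [-0.015,0.0313,0],"twist": [0,0,0]},
])

```text
clock: 15.73
eef_pos: [535.8, -169.7, 149.8]
tcp_rot: [-3.14, 0.003, 0.285]
contact_force: [0.7, -0.7, -0.3]
opening: 0.218
```

Emit:
jog_arm([
  {"grip": 1,"translation": [-0.015,0.0313,0],"twist": [0,0,0]},
  {"grip": 1,"translation": [-0.015,0.0313,0],"twist": [0,0,0]},
  {"grip": 1,"translation": [-0.015,0.0313,0],"twist": [0,0,0]},
  {"grip": 1,"translation": [-0.015,0.0313,0],"twist": [0,0,0]},
  {"grip": 1,"translation": [-0.015,0.0313,0],"twist": [0,0,0]},
  {"grip": 1,"translation": [0,0,0],"twist": [0,0,0]},
  {"grip": 1,"translation": [0,0,0],"twist": [0,0,0]},
  {"grip": 1,"translation": [0,0,0],"twist": [0,0,0]},
])

```text
clock: 16.4
eef_pos: [508.6, -338.9, 150.1]
tcp_rot: [-3.139, 0.002, 0.284]
contact_force: [-0.6, -0.0, -0.3]
opening: 0.221
```

```bash
python3 -c "
from h import *
grab('wrist','w11')
plan(509,-340,60,0.285)"
```

```text
yaw 0.285 q6t 0.7 twist z 0.0000 (n>=1) t(mm) [-0.3  1.7 90.5] n>=3
yaw 3.427 q6t -2.44 twist z -3.1416 (n>=27) t(mm) [ 0.3 -1.7 90.5] n>=3
pos [ 509.  -338.5  150.5] rot [-3.1392e+00  1.6000e-03  2.8500e-01] q6 0.696 t 16.45 F [-0.4  0.1 -0.8] op 0.219
```

View pics/w11.png

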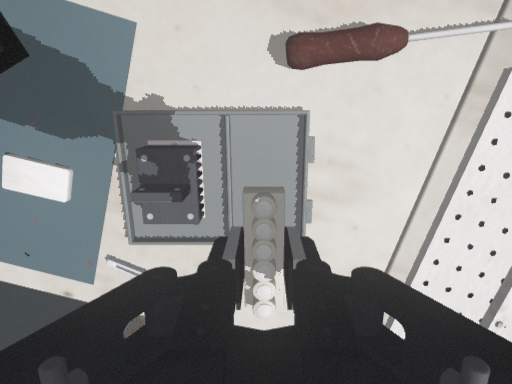

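Emit:
jog_arm([
  {"grip": 1,"translation": [-0.0003,0.0015,0.03],"twist": [0,0,0]},
  {"grip": 1,"translation": [0,0,0.035],"twist": [0,0,0]},
  {"grip": 1,"translation": [0,0,0.03],"twist": [0,0,0]},
  {"grip": 1,"translation": [0,0,0.02],"twist": [0,0,0]},
  {"grip": 1,"translation": [0,0,0],"twist": [0,0,0]},
  {"grip": 1,"translation": [0,0,0],"twist": [0,0,0]},
])

```text
clock: 16.95
eef_pos: [509.3, -339.6, 36.1]
tcp_rot: [-3.139, 0.002, 0.286]
contact_force: [0.4, 0.3, 0.3]
opening: 0.221
```

```bash
python3 -c "
from h import *
grab('wrist','w12')
plan(509,-340,6,0.285)"
```

```text
yaw 0.285 q6t 0.7 twist z 0.0011 (n>=1) t(mm) [-1.1 -0.8 31.4] n>=1
yaw 3.427 q6t -2.44 twist z -3.1405 (n>=27) t(mm) [ 1.1  0.8 31.4] n>=1
pos [ 510.3 -340.5   37.4] rot [-3.1414e+00  1.0000e-04  2.8610e-01] q6 0.694 t 17.0 F [ 0.8 -0.7 -0. ] op 0.22
```

View pics/w12.png

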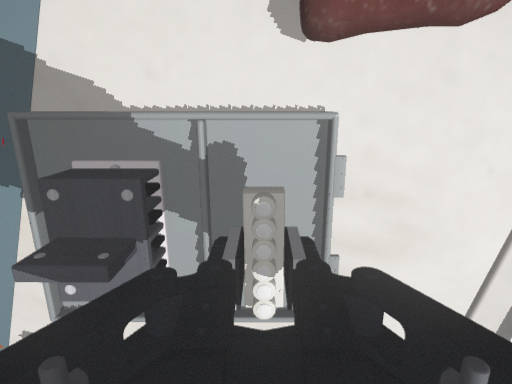

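Emit:
jog_arm([
  {"grip": 1,"translation": [-0.0005,-0.0005,0.015],"twist": [0,0,0]},
  {"grip": 1,"translation": [0,0,0.01],"twist": [0,0,0]},
  {"grip": 1,"translation": [0,0,0.0055],"twist": [0,0,0]},
  {"grip": 1,"translation": [0,0,0],"twist": [0,0,0]},
  {"grip": 1,"translation": [0,0,0],"twist": [0,0,0]},
])

```text
clock: 17.42
eef_pos: [509.4, -341.0, 6.9]
tcp_rot: [3.141, -0.0, 0.285]
contact_force: [-0.4, 0.1, -0.8]
opening: 0.22
```

Emit:
jog_arm([
  {"grip": 1,"translation": [0,0,0.0013],"twist": [0,0,0]},
  {"grip": 1,"translation": [0,0,0],"twist": [0,0,0]},
  {"grip": 0.4,"translation": [0,0,0],"twist": [0,0,0]},
  {"grip": 0.25,"translation": [0,0,0],"twist": [0,0,0]},
  {"grip": 0.25,"translation": [0,0,0],"twist": [0,0,0]},
  {"grip": 0.25,"translation": [0,0,-0.01],"twist": [0,0,0]},
  {"grip": 0.25,"translation": [0,0,-0.02],"twist": [0,0,0]},
  {"grip": 0.25,"translation": [0,0,-0.035],"twist": [0,0,0]},
  {"grip": 0,"translation": [0,0,-0.035],"twist": [0,0,0]},
  {"grip": -0.3,"translation": [0,0,-0.035],"twist": [0,0,0]},
])

```text
clock: 18.25
eef_pos: [508.8, -340.7, 142.2]
tcp_rot: [-3.141, 0.0, 0.285]
contact_force: [0.7, -0.1, -0.4]
opening: 0.625
```

```bash
python3 -c "
from h import *
grab('wrist','w13')
plan(570,-71,160,0.75)"
```

```text
yaw 0.75 q6t 0.7 twist z -0.4652 (n>=4) t(mm) [ 227.7 -159.5  -11.4] n>=7
yaw 3.892 q6t -2.44 twist z -3.6068 (n>=31) t(mm) [-227.7  159.5  -11.4] n>=7
pos [ 512.1 -343.   149.6] rot [ 3.1345 -0.0059  0.2848] q6 0.693 t 18.3 F [ 2.8 -2.   5.3] op 0.649
```

View pics/w13.png

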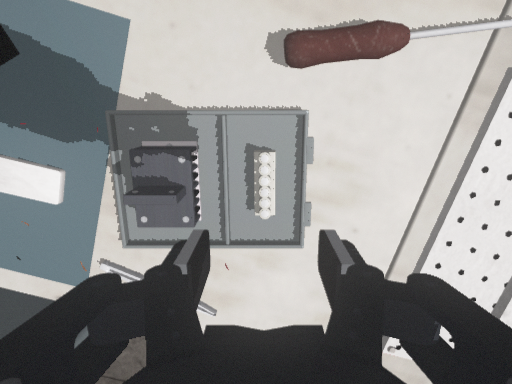

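Emit:
jog_arm([
  {"grip": -0.3,"translation": [0,0,0],"twist": [0,0,-0.116]},
  {"grip": -0.3,"translation": [0,0,0],"twist": [0,0,-0.116]},
  {"grip": -0.3,"translation": [0,0,0],"twist": [0,0,-0.116]},
  {"grip": -0.3,"translation": [0,0,0],"twist": [0,0,-0.117]},
  {"grip": -0.3,"translation": [0.0325,-0.0228,-0.0016],"twist": [0,0,0]},
  {"grip": -0.3,"translation": [0.0325,-0.0228,-0.0016],"twist": [0,0,0]},
  {"grip": -0.3,"translation": [0.0325,-0.0228,-0.0016],"twist": [0,0,0]},
  {"grip": -0.3,"translation": [0.0325,-0.0228,-0.0016],"twist": [0,0,0]},
  {"grip": -0.3,"translation": [0.0325,-0.0228,-0.0016],"twist": [0,0,0]},
  {"grip": -0.3,"translation": [0.0325,-0.0228,-0.0016],"twist": [0,0,0]},
])

```text
clock: 19.13
eef_pos: [558.8, -106.2, 150.6]
tcp_rot: [3.141, -0.0, 0.749]
contact_force: [-0.1, -0.3, 0.5]
opening: 0.647
```

Emit:
jog_arm([
  {"grip": -0.3,"translation": [0.0325,-0.0228,-0.0016],"twist": [0,0,0]},
  {"grip": -0.3,"translation": [0,0,0],"twist": [0,0,0]},
  {"grip": -0.3,"translation": [0,0,0],"twist": [0,0,0]},
  {"grip": -0.3,"translation": [0,0,0],"twist": [0,0,0]},
  {"grip": -0.3,"translation": [0,0,0],"twist": [0,0,0]},
])

```text
clock: 19.55
eef_pos: [566.7, -70.1, 151.6]
tcp_rot: [3.141, 0.0, 0.749]
contact_force: [-0.4, -0.2, -0.5]
opening: 0.649
```

```bash
python3 -c "
from h import *
grab('wrist','w14')
plan(570,-71,160,0.75)"
```

```text
yaw 0.75 q6t 0.7 twist z -0.0016 (n>=1) t(mm) [ 2.   2.8 -8.5] n>=1
yaw 3.892 q6t -2.44 twist z -3.1432 (n>=27) t(mm) [-2.  -2.8 -8.5] n>=1
pos [566.6 -70.3 151.5] rot [3.1415e+00 2.0000e-04 7.4840e-01] q6 0.697 t 19.6 F [-0.9  0.5 -0.2] op 0.65
```

View pics/w14.png

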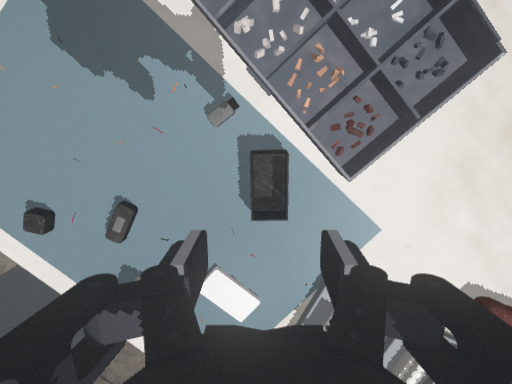

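```bash
python3 - <<'E'
from h import *
p,d,c=load('w14'); W=cloud(d,c); z=W[...,2]
b=(z>22)&(z<34); b[:140]=0;b[228:]=0;b[:,:240]=0;b[:,296:]=0
print('rim depth',rect_at(b,c,28),b.sum())
a=cv2.cvtColor(p[140:230,235:305],cv2.COLOR_RGB2BGR); cv2.imwrite('pics/w14z.png',cv2.resize(a,None,fx=6,fy=6,interpolation=cv2.INTER_NEAREST)*1)
E
```

```text
rim depth (array([568.4, -74.5]), 62.6, 33.7, np.float64(0.747)) 520
```

View pics/w14z.png

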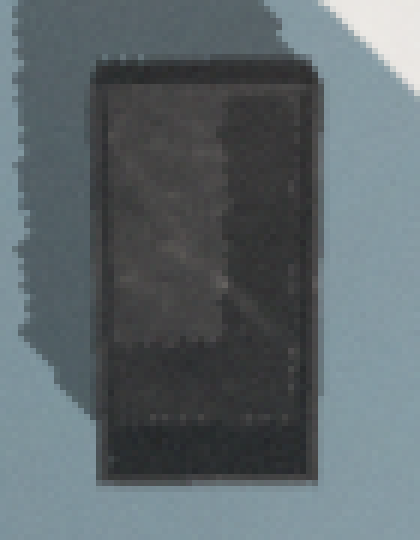

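Emit:
jog_arm([
  {"grip": -0.3,"translation": [-0.0015,0.0044,0.02],"twist": [0,0,0]},
  {"grip": -0.3,"translation": [0,0,0.035],"twist": [0,0,0]},
  {"grip": -0.3,"translation": [0,0,0.035],"twist": [0,0,0]},
  {"grip": -0.3,"translation": [0,0,0.03],"twist": [0,0,0]},
  {"grip": -0.3,"translation": [0,0,0.023],"twist": [0,0,0]},
  {"grip": -0.3,"translation": [0,0,0],"twist": [0,0,0]},
  {"grip": -0.3,"translation": [0,0,0],"twist": [0,0,0]},
])

```text
clock: 20.18
eef_pos: [567.7, -74.4, 7.6]
tcp_rot: [-3.139, 0.002, 0.748]
contact_force: [-0.1, 0.1, 0.8]
opening: 0.653
```

```bash
python3 -c "
from h import *
grab('wrist','w15')
plan(568.4,-74.5,8,0.747)"
```

```text
yaw 0.747 q6t 0.69 twist z 0.0015 (n>=1) t(mm) [-0.6 -0.3  0.9] n>=1
yaw 3.889 q6t -2.45 twist z -3.1401 (n>=27) t(mm) [0.6 0.3 0.9] n>=1
pos [569.  -74.3   8.9] rot [3.1416e+00 1.0000e-04 7.4850e-01] q6 0.69 t 20.23 F [ 0.1 -0.   0.1] op 0.647
```

View pics/w15.png

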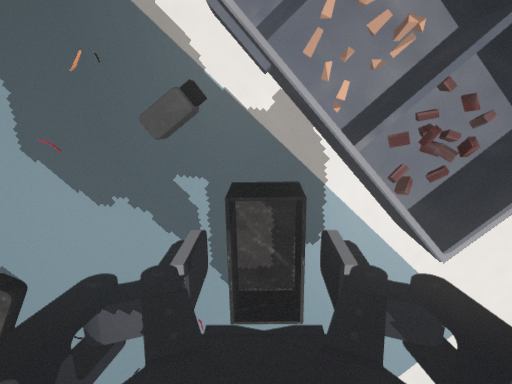

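Tub centred between the fingers (u 227–304, fingers 205–322). Close and lift.

Emit:
jog_arm([
  {"grip": 0,"translation": [0,0,0.001],"twist": [0,0,0]},
  {"grip": 0.4,"translation": [0,0,0],"twist": [0,0,0]},
  {"grip": 0.6,"translation": [0,0,0],"twist": [0,0,0]},
  {"grip": 0.6,"translation": [0,0,0],"twist": [0,0,0]},
  {"grip": 0.6,"translation": [0,0,0],"twist": [0,0,0]},
  {"grip": 0.6,"translation": [0,0,0],"twist": [0,0,0]},
], squeeze=25)

```text
clock: 20.73
eef_pos: [570.1, -73.8, 9.2]
tcp_rot: [3.139, -0.002, 0.75]
contact_force: [-0.6, -2.3, 7.5]
opening: 0.394
```

```bash
python3 -c "
from h import *
plan(568.4,-74.5,8,0.747)"
```

```text
yaw 0.747 q6t 0.69 twist z 0.0030 (n>=1) t(mm) [-1.8 -0.7  1.2] n>=1
yaw 3.889 q6t -2.45 twist z -3.1386 (n>=27) t(mm) [1.8 0.7 1.2] n>=1
pos [570.1 -73.8   9.2] rot [ 3.139e+00 -1.700e-03  7.500e-01] q6 0.69 t 20.73 F [-0.6 -2.3  7.5] op 0.394
```

Emit:
jog_arm([
  {"grip": 0.6,"translation": [0,0,-0.02],"twist": [0,0,0]},
  {"grip": 0.6,"translation": [0,0,-0.03],"twist": [0,0,0]},
  {"grip": 0.6,"translation": [0,0,-0.04],"twist": [0,0,0]},
  {"grip": 0.6,"translation": [0,0,-0.04],"twist": [0,0,0]},
  {"grip": 0.6,"translation": [0,0,-0.02],"twist": [0,0,0]},
  {"grip": 0.6,"translation": [0,0,0],"twist": [0,0,0]},
  {"grip": 0.6,"translation": [0,0,0],"twist": [0,0,0]},
])

```text
clock: 21.32
eef_pos: [569.8, -73.4, 159.5]
tcp_rot: [3.138, -0.003, 0.75]
contact_force: [0.9, -0.1, -1.2]
opening: 0.393
```

```bash
python3 -c "
from h import *
plan(510,200,160,-1.472)
plan(510,200,160,.1)"
```

```text
yaw 1.67 q6t 0.27 twist z -0.9197 (n>=8) t(mm) [278.  -32.5  -0.9] n>=7
pos [569.8 -73.4 159.5] rot [ 3.1384e+00 -2.6000e-03  7.4990e-01] q6 0.69 t 21.32 F [ 0.9 -0.1 -1.2] op 0.393
yaw 0.1 q6t 1.84 twist z 0.6499 (n>=6) t(mm) [ -32.2 -278.    -0.9] n>=7
yaw 3.242 q6t -1.3 twist z -2.4917 (n>=21) t(mm) [ 32.2 278.   -0.9] n>=7
pos [569.8 -73.4 159.5] rot [ 3.1384e+00 -2.6000e-03  7.4990e-01] q6 0.69 t 21.32 F [ 0.9 -0.1 -1.2] op 0.393
```

Emit:
jog_arm([
  {"grip": 0.6,"translation": [0,0,0],"twist": [0,0,-0.115]},
  {"grip": 0.6,"translation": [0,0,0],"twist": [0,0,-0.115]},
  {"grip": 0.6,"translation": [0,0,0],"twist": [0,0,-0.115]},
  {"grip": 0.6,"translation": [0,0,0],"twist": [0,0,-0.115]},
  {"grip": 0.6,"translation": [0,0,0],"twist": [0,0,-0.115]},
  {"grip": 0.6,"translation": [0,0,0],"twist": [0,0,-0.115]},
  {"grip": 0.6,"translation": [0,0,0],"twist": [0,0,-0.115]},
  {"grip": 0.6,"translation": [0,0,0],"twist": [0,0,-0.115]},
  {"grip": 0.6,"translation": [0,0,0],"twist": [0,0,0]},
])

```text
clock: 22.07
eef_pos: [567.7, -73.2, 155.9]
tcp_rot: [-3.139, -0.001, 1.675]
contact_force: [0.2, -0.5, -1.0]
opening: 0.391
```

```bash
python3 -c "
from h import *
plan(515,262,160,1.67)"
```

```text
yaw 1.67 q6t 0.37 twist z 0.0051 (n>=1) t(mm) [338.7 -19.3  -3.9] n>=9
pos [567.7 -73.2 155.9] rot [-3.1391e+00 -6.0000e-04  1.6751e+00] q6 -0.235 t 22.07 F [ 0.2 -0.5 -1. ] op 0.391
```

Emit:
jog_arm([
  {"grip": 0.6,"translation": [0.034,-0.0019,-0.0004],"twist": [0,0,0.0005]},
  {"grip": 0.6,"translation": [0.034,-0.0019,-0.0004],"twist": [0,0,0.0005]},
  {"grip": 0.6,"translation": [0.034,-0.0019,-0.0004],"twist": [0,0,0.0005]},
  {"grip": 0.6,"translation": [0.034,-0.0019,-0.0004],"twist": [0,0,0.0005]},
  {"grip": 0.6,"translation": [0.034,-0.0019,-0.0004],"twist": [0,0,0.0005]},
  {"grip": 0.6,"translation": [0.034,-0.0019,-0.0004],"twist": [0,0,0.0005]},
  {"grip": 0.6,"translation": [0.034,-0.0019,-0.0004],"twist": [0,0,0.0005]},
  {"grip": 0.6,"translation": [0.034,-0.0019,-0.0004],"twist": [0,0,0.0005]},
  {"grip": 0.6,"translation": [0.034,-0.0019,-0.0004],"twist": [0,0,0.0005]},
  {"grip": 0.6,"translation": [0.033,-0.0019,-0.0003],"twist": [0,0,0.0005]},
])

```text
clock: 22.9
eef_pos: [515.9, 263.7, 160.3]
tcp_rot: [-3.14, 0.0, 1.66]
contact_force: [0.4, 0.2, 0.3]
opening: 0.395
```

Emit:
jog_arm([
  {"grip": 0.6,"translation": [0,0,0],"twist": [0,0,0]},
  {"grip": 0.6,"translation": [0,0,0],"twist": [0,0,0]},
  {"grip": 0.6,"translation": [0,0,0],"twist": [0,0,0]},
])

```text
clock: 23.15
eef_pos: [516.5, 261.7, 160.4]
tcp_rot: [-3.14, 0.001, 1.663]
contact_force: [0.4, 1.5, -0.7]
opening: 0.394
```

```bash
python3 -c "
from h import *
grab('wrist','w16')
plan(508.4,331.8,60,1.67)"
```

```text
yaw 1.67 q6t 0.48 twist z -0.0071 (n>=1) t(mm) [ 71.1  -1.1 100.5] n>=4
pos [516.7 261.2 160.5] rot [-3.1402e+00  9.0000e-04  1.6629e+00] q6 0.374 t 23.2 F [ 0.4 -0.1  0.2] op 0.39
```

View pics/w16.png

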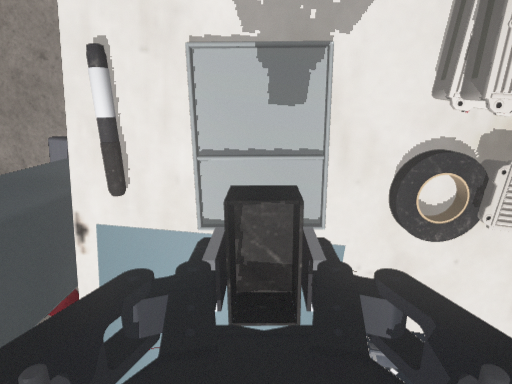

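```bash
python3 - <<'E'
from h import *
p,d,c=load('w16')
f=lambda L,z:np.array([ray(u,v,c,z)[:2] for u,v in L])
T=f([(187,43),(332,43),(325,229),(199,229)],12); print('outer',T.round(1),T.mean(0).round(1),[np.linalg.norm(T[i]-T[i-1]).round(1) for i in range(4)],np.arctan2(*(T[1]-T[0])[::-1]))
t=T.mean(0); a=np.arctan2(*(T[1]-T[0])[::-1])
yv=np.array([-np.sin(a),np.cos(a)]); print('wide',t+36*yv,'narrow',t-50*yv)
D=f([(197,156),(326,156)],12); print('divider',D.mean(0),'exp',t-14*yv)
E
```

```text
outer [[439.  376. ]
 [564.4 387.4]
 [582.9 215.5]
 [455.6 203.8]] [510.5 295.7] [np.float64(172.9), np.float64(125.9), np.float64(172.8), np.float64(127.8)] 0.09066996489693377
wide [507.21784386 331.52401772] narrow [515.00478114 245.87728043]
divider [512.1663043  283.69966938] exp [511.74513298 281.72940302]
```

Emit:
jog_arm([
  {"grip": 0.6,"translation": [0.035,-0.001,0],"twist": [0,0,0]},
  {"grip": 0.6,"translation": [0.036,-0.001,0.01],"twist": [0,0,0]},
  {"grip": 0.6,"translation": [0,0,0.035],"twist": [0,0,0]},
  {"grip": 0.6,"translation": [0,0,0.035],"twist": [0,0,0]},
  {"grip": 0.6,"translation": [0,0,0.03],"twist": [0,0,0]},
  {"grip": 0.6,"translation": [0,0,0.02],"twist": [0,0,0]},
  {"grip": 0.6,"translation": [0,0,0.012],"twist": [0,0,0]},
  {"grip": 0.6,"translation": [0,0,0],"twist": [0,0,0]},
  {"grip": 0.6,"translation": [0,0,0],"twist": [0,0,0]},
])

```text
clock: 23.95
eef_pos: [508.8, 331.9, 19.3]
tcp_rot: [-3.141, 0.0, 1.663]
contact_force: [0.8, -0.4, 0.1]
opening: 0.394
```

```bash
python3 -c "
from h import *
grab('wrist','w17')
plan(507.5,331.7,12,1.666)"
```

```text
yaw 1.666 q6t 0.48 twist z -0.0025 (n>=1) t(mm) [-0.6 -2.   8.3] n>=1
pos [509.4 332.5  20.3] rot [ 3.1405e+00 -5.0000e-04  1.6635e+00] q6 0.483 t 24.0 F [-0.1 -0.5 -0.2] op 0.394
```

View pics/w17.png

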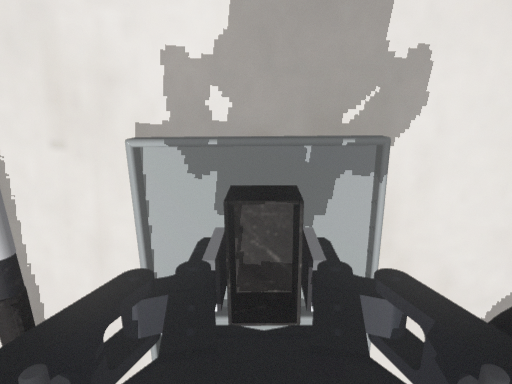

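Emit:
jog_arm([
  {"grip": 0.6,"translation": [-0.0005,-0.001,0.004],"twist": [0,0,0]},
  {"grip": 0.6,"translation": [0,0,0.003],"twist": [0,0,0]},
  {"grip": 0.6,"translation": [0,0,0.001],"twist": [0,0,0]},
  {"grip": 0.6,"translation": [0,0,0],"twist": [0,0,0]},
  {"grip": 0.6,"translation": [0,0,0],"twist": [0,0,0]},
])

```text
clock: 24.42
eef_pos: [507.9, 332.3, 12.2]
tcp_rot: [3.141, -0.0, 1.665]
contact_force: [-1.4, -2.6, 6.3]
opening: 0.397
```

Contact. Release and rise.

Emit:
jog_arm([
  {"grip": 0.15,"translation": [0,0,0],"twist": [0,0,0]},
  {"grip": -0.1,"translation": [0,0,0],"twist": [0,0,0]},
  {"grip": -0.1,"translation": [0,0,0],"twist": [0,0,0]},
  {"grip": -0.1,"translation": [0,0,-0.015],"twist": [0,0,0]},
  {"grip": -0.1,"translation": [0,0,-0.03],"twist": [0,0,0]},
  {"grip": -0.3,"translation": [0,0,-0.035],"twist": [0,0,0]},
  {"grip": -0.3,"translation": [0,0,-0.035],"twist": [0,0,0]},
  {"grip": -0.3,"translation": [0,0,-0.035],"twist": [0,0,0]},
  {"grip": -0.3,"translation": [0,0,0],"twist": [0,0,0]},
  {"grip": -0.3,"translation": [0,0,0],"twist": [0,0,0]},
])

```text
clock: 25.25
eef_pos: [508.7, 333.0, 163.6]
tcp_rot: [3.137, -0.002, 1.665]
contact_force: [0.3, 0.1, -0.6]
opening: 0.648
```

```bash
python3 - <<'E'
from h import *
p,d,c=grab('wrist','w18'); W=cloud(d,c); z=W[...,2]
b=(z>25)&(z<37); b[:,:205]=0;b[:,325:]=0;b[:100]=0;b[240:]=0
print('rim',rect_at(b,c,31),b.sum())
plan(450,-126.5,160,1.653)
E
```

```text
rim (array([506. , 330.5]), 61.4, 33.5, np.float64(-1.464)) 438
yaw 1.653 q6t -0.36 twist z 0.0118 (n>=1) t(mm) [-452.5  -95.1    1.4] n>=12
pos [507.6 332.3 161.7] rot [ 3.1405e+00 -6.0000e-04  1.6648e+00] q6 0.483 t 25.3 F [ 0.1 -0.6 -0.2] op 0.65
```

View pics/w18.png

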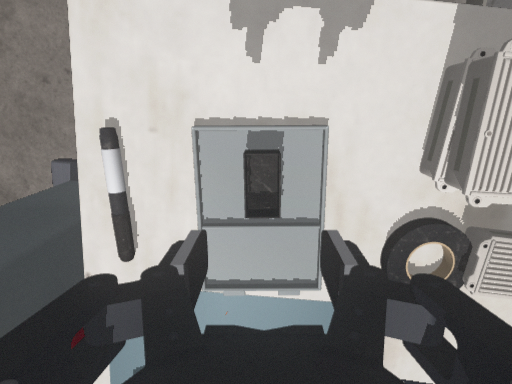

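Emit:
jog_arm([
  {"grip": -0.3,"translation": [-0.0348,-0.0073,0],"twist": [0,0,0.001]},
  {"grip": -0.3,"translation": [-0.0348,-0.0073,0],"twist": [0,0,0.001]},
  {"grip": -0.3,"translation": [-0.0348,-0.0073,0],"twist": [0,0,0.001]},
  {"grip": -0.3,"translation": [-0.0348,-0.0073,0],"twist": [0,0,0.001]},
  {"grip": -0.3,"translation": [-0.0348,-0.0073,0],"twist": [0,0,0.001]},
  {"grip": -0.3,"translation": [-0.0348,-0.0073,0],"twist": [0,0,0.001]},
  {"grip": -0.3,"translation": [-0.0348,-0.0073,0],"twist": [0,0,0.001]},
  {"grip": -0.3,"translation": [-0.0348,-0.0073,0],"twist": [0,0,0.001]},
  {"grip": -0.3,"translation": [-0.0348,-0.0073,0],"twist": [0,0,0.001]},
  {"grip": -0.3,"translation": [-0.0348,-0.0073,0],"twist": [0,0,0.001]},
])

```text
clock: 26.13
eef_pos: [464.2, -22.5, 159.7]
tcp_rot: [-3.139, -0.0, 1.655]
contact_force: [0.8, -0.1, -0.4]
opening: 0.65
```

Emit:
jog_arm([
  {"grip": -0.3,"translation": [-0.0348,-0.0073,0],"twist": [0,0,0.001]},
  {"grip": -0.3,"translation": [-0.0348,-0.0073,0],"twist": [0,0,0.001]},
  {"grip": -0.3,"translation": [-0.0348,-0.0073,0],"twist": [0,0,0]},
  {"grip": -0.3,"translation": [0,0,0.02],"twist": [0,0,0]},
  {"grip": -0.3,"translation": [0,0,0.02],"twist": [0,0,0]},
  {"grip": -0.3,"translation": [0,0,0],"twist": [0,0,0]},
  {"grip": -0.3,"translation": [0,0,0],"twist": [0,0,0]},
  {"grip": -0.3,"translation": [0,0,0],"twist": [0,0,0]},
])

```text
clock: 26.8
eef_pos: [452.5, -126.5, 121.1]
tcp_rot: [-3.14, -0.001, 1.653]
contact_force: [0.5, 0.1, -0.1]
opening: 0.652
```

```bash
python3 - <<'E'
from h import *
p,d,c=grab('wrist','w19'); W=cloud(d,c); z=W[...,2]
plan(450,-126.5,4,1.653)
E
```

```text
yaw 1.653 q6t -0.36 twist z 0.0006 (n>=1) t(mm) [  0.2  -3.  117.6] n>=3
pos [ 453.  -126.5  121.6] rot [-3.1415e+00 -1.0000e-04  1.6536e+00] q6 -0.358 t 26.85 F [-0.2  0.3  0.4] op 0.65
```

View pics/w19.png

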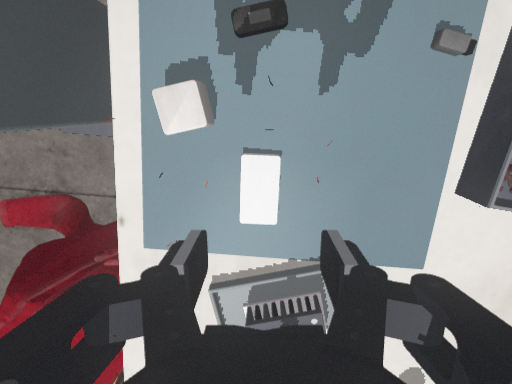

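```bash
python3 - <<'E'
from h import *
p,d,c=load('w19'); W=cloud(d,c); z=W[...,2]
m=p.min(2)>190; m[:145]=0;m[232:]=0;m[:,:230]=0;m[:,290:]=0
R=rect_at(m,c,8); print(R,np.nanmedian(z[m]))
plan(R[0][0],R[0][1],2.5,R[3])
E
```

```text
(array([ 449. , -128.5]), 61.6, 33.4, np.float64(-1.532)) 8.211027451186986
yaw 1.61 q6t -0.32 twist z 0.0440 (n>=1) t(mm) [ -1.9  -4.  119.1] n>=3
pos [ 453.  -126.5  121.6] rot [-3.1415e+00 -1.0000e-04  1.6536e+00] q6 -0.358 t 26.85 F [-0.2  0.3  0.4] op 0.65
```

```bash
python3 - <<'E'
from h import *
# tip heights relative to TCP z for several openings
for tag,zt,op in [('w14',151.5,.65),('w13',149.6,.62),('w8',155.9,.504),('w16',160.5,.39),('w10',151.7,.22),('w2',169.4,.08),('w7',164.4,.97)]:
    p,d,c=load(tag); W=cloud(d,c); q=W[225:300,150:390].reshape(-1,3); q=q[(q[:,2]>zt-20)&(q[:,2]<zt+60)]
    print(tag,op,(np.nanpercentile(q[:,2],[0.2,2,5])-zt).round(1))
E
```

```text
w14 0.65 [ 4.4  7.6 10.5]
w13 0.62 [ 4.3  7.5 10.6]
w8 0.504 [2.1 6.3 9.6]
w16 0.39 [-8.7 -8.2 -7.9]
w10 0.22 [5.3 8.4 9. ]
w2 0.08 [-7.8 -7.1 -6.8]
w7 0.97 [10.  11.9 14. ]
```

Emit:
jog_arm([
  {"grip": -0.3,"translation": [0,0,0.01],"twist": [0,0,0.044]},
  {"grip": -0.3,"translation": [-0.0019,-0.004,0.03],"twist": [0,0,0]},
  {"grip": -0.3,"translation": [0,0,0.03],"twist": [0,0,0]},
  {"grip": -0.2,"translation": [0,0,0.025],"twist": [0,0,0]},
  {"grip": -0.2,"translation": [0,0,0.015],"twist": [0,0,0]},
  {"grip": -0.2,"translation": [0,0,0],"twist": [0,0,0]},
  {"grip": -0.2,"translation": [0,0,0],"twist": [0,0,0]},
  {"grip": -0.2,"translation": [0,0,0],"twist": [0,0,0]},
])

```text
clock: 27.52
eef_pos: [449.9, -128.9, 12.5]
tcp_rot: [3.14, 0.001, 1.609]
contact_force: [0.2, 0.1, 0.8]
opening: 0.596
```

```bash
python3 - <<'E'
from h import *
grab('wrist','w20')
plan(449,-128.5,1.5,1.61)
E
```

```text
yaw 1.61 q6t -0.32 twist z -0.0007 (n>=1) t(mm) [ 0.6 -1.1 11.2] n>=1
pos [ 450.1 -129.1   12.7] rot [3.1393e+00 8.0000e-04 1.6093e+00] q6 -0.321 t 27.57 F [-0.  -0.   0.4] op 0.6
```

View pics/w20.png

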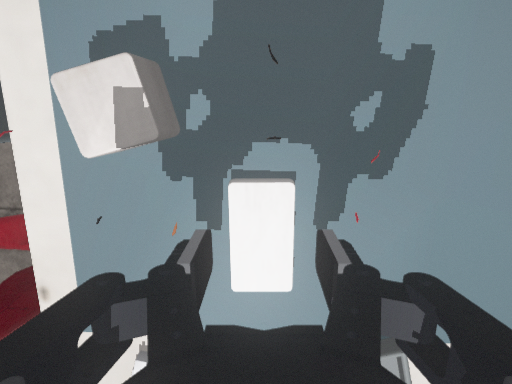

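Emit:
jog_arm([
  {"grip": -0.1,"translation": [0.0005,-0.001,0.006],"twist": [0,0,0]},
  {"grip": -0.1,"translation": [0,0,0.004],"twist": [0,0,0]},
  {"grip": -0.1,"translation": [0,0,0.001],"twist": [0,0,0]},
  {"grip": 0.1,"translation": [0,0,0],"twist": [0,0,0]},
  {"grip": 0.3,"translation": [0,0,0],"twist": [0,0,0]},
  {"grip": 0.6,"translation": [0,0,0],"twist": [0,0,0]},
  {"grip": 0.6,"translation": [0,0,0],"twist": [0,0,0]},
  {"grip": 0.6,"translation": [0,0,0],"twist": [0,0,0]},
], squeeze=40)

```text
clock: 28.23
eef_pos: [447.7, -128.5, 0.5]
tcp_rot: [-3.142, -0.0, 1.609]
contact_force: [-1.1, 1.0, 4.0]
opening: 0.383
```

```bash
python3 - <<'E'
from h import *
plan(449,-128.5,1.5,1.61)
E
```

```text
yaw 1.61 q6t -0.32 twist z -0.0012 (n>=1) t(mm) [-0.1  1.2 -1. ] n>=1
pos [ 447.7 -128.5    0.5] rot [-3.1415 -0.      1.6088] q6 -0.321 t 28.23 F [-1.1  1.   4. ] op 0.383
```

Emit:
jog_arm([
  {"grip": 0.6,"translation": [0,0,-0.01],"twist": [0,0,0]},
  {"grip": 0.6,"translation": [0,0,-0.02],"twist": [0,0,0]},
  {"grip": 0.6,"translation": [0,0,-0.04],"twist": [0,0,0]},
  {"grip": 0.6,"translation": [0,0,-0.04],"twist": [0,0,0]},
  {"grip": 0.6,"translation": [0,0,-0.04],"twist": [0,0,0]},
  {"grip": 0.6,"translation": [0,0,0],"twist": [0,0,0]},
  {"grip": 0.6,"translation": [0,0,0],"twist": [0,0,0]},
])

```text
clock: 28.82
eef_pos: [449.6, -129.0, 153.2]
tcp_rot: [3.136, 0.002, 1.609]
contact_force: [-0.2, 0.0, -1.1]
opening: 0.387
```

```bash
python3 - <<'E'
from h import *
grab('wrist','w21')
plan(513,262,160,1.672)
E
```

```text
yaw 1.672 q6t 0.37 twist z -0.0633 (n>=1) t(mm) [382.  103.9  -8.7] n>=10
pos [ 448.2 -128.6  151.4] rot [3.1392e+00 8.0000e-04 1.6087e+00] q6 -0.321 t 28.87 F [-0.4  0.4 -0.7] op 0.382
```

View pics/w21.png

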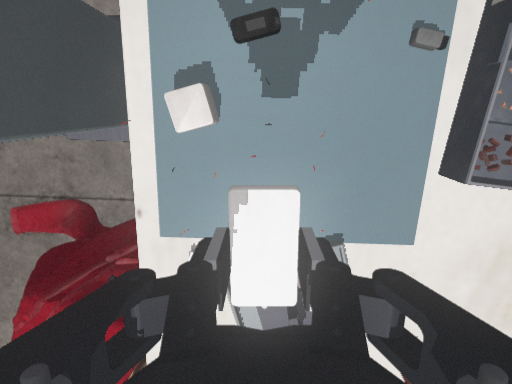

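Emit:
jog_arm([
  {"grip": 0.6,"translation": [0,0,0],"twist": [0,0,-0.063]},
  {"grip": 0.6,"translation": [0.0347,0.0094,-0.0008],"twist": [0,0,0]},
  {"grip": 0.6,"translation": [0.0347,0.0094,-0.0008],"twist": [0,0,0]},
  {"grip": 0.6,"translation": [0.0347,0.0094,-0.0008],"twist": [0,0,0]},
  {"grip": 0.6,"translation": [0.0347,0.0094,-0.0008],"twist": [0,0,0]},
  {"grip": 0.6,"translation": [0.0347,0.0094,-0.0008],"twist": [0,0,0]},
  {"grip": 0.6,"translation": [0.0347,0.0094,-0.0008],"twist": [0,0,0]},
  {"grip": 0.6,"translation": [0.0347,0.0094,-0.0008],"twist": [0,0,0]},
  {"grip": 0.6,"translation": [0.0347,0.0094,-0.0008],"twist": [0,0,0]},
  {"grip": 0.6,"translation": [0.0347,0.0094,-0.0008],"twist": [0,0,0]},
])

```text
clock: 29.7
eef_pos: [499.2, 192.2, 155.7]
tcp_rot: [-3.138, 0.001, 1.672]
contact_force: [0.4, -0.5, 0.5]
opening: 0.378
```

Emit:
jog_arm([
  {"grip": 0.6,"translation": [0.0347,0.0094,-0.0008],"twist": [0,0,0]},
  {"grip": 0.6,"translation": [0.0347,0.0094,-0.0008],"twist": [0,0,0]},
  {"grip": 0.6,"translation": [0,0,0],"twist": [0,0,0]},
  {"grip": 0.6,"translation": [0,0,0],"twist": [0,0,0]},
  {"grip": 0.6,"translation": [0,0,0],"twist": [0,0,0]},
  {"grip": 0.6,"translation": [0,0,0],"twist": [0,0,0]},
])

```text
clock: 30.2
eef_pos: [511.3, 260.4, 157.9]
tcp_rot: [-3.139, 0.001, 1.671]
contact_force: [0.3, -1.0, -0.9]
opening: 0.384
```

```bash
python3 - <<'E'
from h import *
grab('wrist','w22')
plan(506,330.5,60,1.672)
E
```

```text
yaw 1.672 q6t 0.48 twist z -0.0013 (n>=1) t(mm) [70.5  1.7 98.3] n>=4
pos [511.6 260.3 158.3] rot [-3.1399e+00  9.0000e-04  1.6707e+00] q6 0.368 t 30.25 F [ 0.3  0.1 -0.4] op 0.385
```

View pics/w22.png

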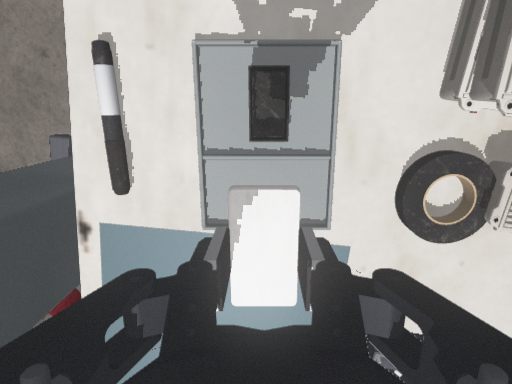

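```bash
cat > rel.py <<'E'
from h import *
import sys
tag=sys.argv[1]; zt=float(sys.argv[2]); X=float(sys.argv[3]);Y=float(sys.argv[4]); a=float(sys.argv[5])
p,d,c=load(tag); W=cloud(d,c); z=W[...,2]
to=lambda q:(round(float((q-np.array([X,Y]))@[np.cos(a),np.sin(a)]),2),round(float((q-np.array([X,Y]))@[np.sin(a),-np.cos(a)]),2))
b=(z>24)&(z<36); b[:,:235]=0;b[:,305:]=0;b[:50]=0;b[180:]=0
R=rect_at(b,c,31); print('tub depth-mask',R,to(R[0]))
v=p.max(2); m=(v<70); m[:,:235]=0;m[:,305:]=0;m[:50]=0;m[150:]=0
m=cv2.morphologyEx(m.astype(np.uint8),cv2.MORPH_CLOSE,np.ones((5,5)))
R=rect_at(m,c,31); print('tub dark-mask',R,to(R[0]))
t=(p.min(2)>150)&(abs(z-(zt+7.5))<12); t[:175]=0;t[315:]=0;t[:,:215]=0;t[:,315:]=0
print('tin z',np.nanmedian(z[t]))
R=rect_at(t,c,zt+7.5); print('tin',R,to(R[0]))
E
python3 rel.py w22 158.3 511.6 260.3 1.671; python3 - <<'E'
from h import *
p,d,c=load('w22'); a=cv2.cvtColor(p[55:315,215:315],cv2.COLOR_RGB2BGR); cv2.imwrite('pics/w22z.png',cv2.resize(a[:110],None,fx=5,fy=5,interpolation=cv2.INTER_NEAREST)); cv2.imwrite('pics/w22y.png',cv2.resize(a[120:],None,fx=3,fy=3,interpolation=cv2.INTER_NEAREST))
E
```

```text
tub depth-mask (array([508.2, 330.2]), 61.7, 33.9, np.float64(-1.472)) (69.89, 3.61)
tub dark-mask (array([508.5, 330.3]), 60.1, 33.1, np.float64(-1.472)) (69.96, 3.92)
tin z 165.5284844374348
tin (array([511.2, 261.3]), 61.5, 33.2, np.float64(-1.473)) (1.03, -0.3)
```

View pics/w22z.png

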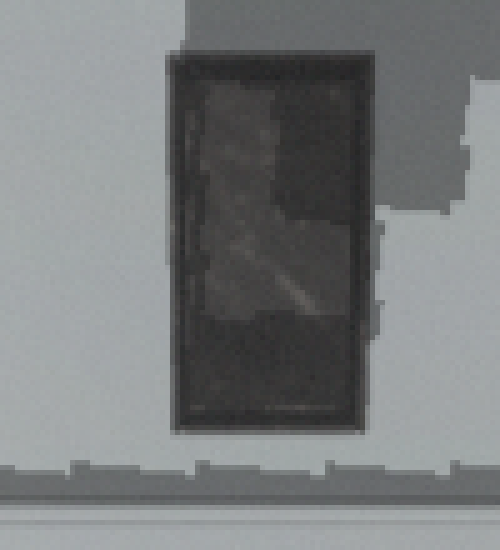

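View pics/w22y.png

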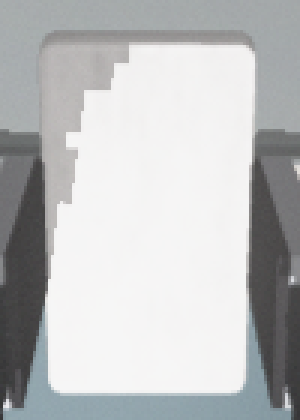

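Emit:
jog_arm([
  {"grip": 0.6,"translation": [0.035,0.002,0],"twist": [0,0,0]},
  {"grip": 0.6,"translation": [0.0343,0.0019,0.01],"twist": [0,0,0]},
  {"grip": 0.6,"translation": [0,0,0.03],"twist": [0,0,0]},
  {"grip": 0.6,"translation": [0,0,0.03],"twist": [0,0,0]},
  {"grip": 0.6,"translation": [0,0,0.02],"twist": [0,0,0]},
  {"grip": 0.6,"translation": [0,0,0.015],"twist": [0,0,0]},
  {"grip": 0.6,"translation": [0,0,0],"twist": [0,0,0]},
  {"grip": 0.6,"translation": [0,0,0],"twist": [0,0,0]},
  {"grip": 0.6,"translation": [0,0,0],"twist": [0,0,0]},
  {"grip": 0.6,"translation": [0,0,0],"twist": [0,0,0]},
])

```text
clock: 31.08
eef_pos: [510.0, 331.2, 55.5]
tcp_rot: [3.14, -0.001, 1.671]
contact_force: [0.2, 0.8, 0.1]
opening: 0.384
```

```bash
python3 - <<'E'
from h import *
grab('wrist','w23')
plan(508.3,330.2,33,1.671)
p,d,c=load('w23'); a=cv2.cvtColor(p[150:320,210:320],cv2.COLOR_RGB2BGR); cv2.imwrite('pics/w23z.png',cv2.resize(a,None,fx=3.5,fy=3.5,interpolation=cv2.INTER_NEAREST))
E
```

```text
yaw 1.671 q6t 0.48 twist z 0.0003 (n>=1) t(mm) [-0.9 -1.9 22.5] n>=1
pos [510.  331.3  55.5] rot [ 3.1396e+00 -1.0000e-03  1.6713e+00] q6 0.473 t 31.13 F [-0.5  0.2 -0.6] op 0.384
```

View pics/w23z.png

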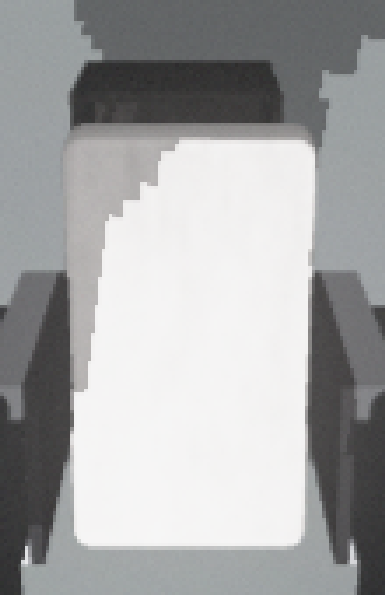

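```bash
cat > rr.py <<'E'
from h import *
def tl(tag,pts,T,a,off,f):
    p,d,c=load(tag)
    for nm,u,v,z in pts:
        q=ray(off[0]+u/f-.4,off[1]+v/f-.4,c,z)[:2]-np.array(T)
        print(nm,'tool x %.1f y %.1f'%(q@[np.cos(a),np.sin(a)],q@[np.sin(a),-np.cos(a)]))
E
python3 - <<'E'
from rr import *
tl('w23',[('rimL',72,93,31),('rimR',282,93,31),('footL',86,62,3),('footR',271,62,3),('tinL',66,140,62.5),('tinR',317,140,62.5),('tin near L',76,547,62.5),('tinnearR',304,547,62.5),('tinbotL',66,124,55),('tinbotR',315,124,55)],(510,331.3),1.671,(210,150),3.5)
E
```

```text
rimL tool x 29.9 y -18.7
rimR tool x 29.9 y 14.6
footL tool x 29.7 y -19.0
footR tool x 29.7 y 15.0
tinL tool x 30.4 y -16.2
tinR tool x 30.3 y 16.5
tin near L tool x -30.6 y -16.6
tinnearR tool x -30.6 y 16.4
tinbotL tool x 30.7 y -17.0
tinbotR tool x 30.6 y 17.1
```

Emit:
jog_arm([
  {"grip": 0.6,"translation": [-0.0008,-0.002,0],"twist": [0,0,0]},
  {"grip": 0.6,"translation": [0,0,0.008],"twist": [0,0,0]},
  {"grip": 0.6,"translation": [0,0,0.008],"twist": [0,0,0]},
  {"grip": 0.6,"translation": [0,0,0],"twist": [0,0,0]},
  {"grip": 0.6,"translation": [0,0,0],"twist": [0,0,0]},
  {"grip": 0.6,"translation": [0,0,0],"twist": [0,0,0]},
])

```text
clock: 31.63
eef_pos: [507.0, 330.0, 37.8]
tcp_rot: [-3.141, 0.0, 1.672]
contact_force: [0.6, -0.2, -0.8]
opening: 0.38
```

```bash
python3 - <<'E'
from h import *
grab('wrist','w24')
plan(508.3,330.2,33,1.671)
p,d,c=load('w24'); a=cv2.cvtColor(p[150:320,210:320],cv2.COLOR_RGB2BGR); cv2.imwrite('pics/w24z.png',cv2.resize(a,None,fx=3.5,fy=3.5,interpolation=cv2.INTER_NEAREST))
E
```

```text
yaw 1.671 q6t 0.48 twist z 0.0009 (n>=1) t(mm) [-0.   1.1  5. ] n>=1
pos [507.2 330.1  38. ] rot [-3.1415e+00  1.0000e-04  1.6719e+00] q6 0.473 t 31.68 F [ 0.1 -0.7  0.3] op 0.388
```

View pics/w24z.png

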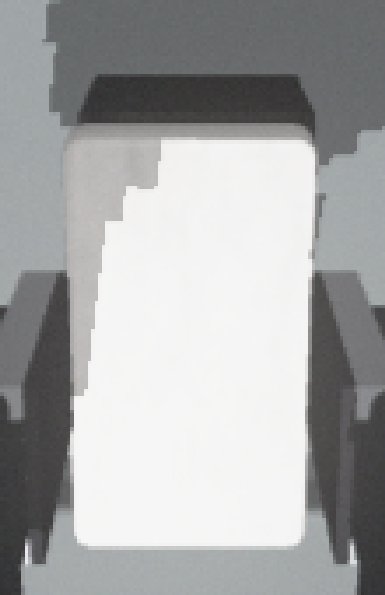

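```bash
python3 - <<'E'
from rr import *
tl('w24',[('footL',96,76,3),('footR',299,76,3),('atTinL',80,120,29),('atTinR',316,120,29),('tinbotL',66,124,37.5),('tinbotR',315,124,37.5)],(507.2,330.1),1.672,(210,150),3.5)
for i in range(2): r.grab_frame('wrist')
plan(508.3,330.2,33,1.671)
E
```

```text
footL tool x 30.6 y -15.8
footR tool x 30.6 y 18.3
atTinL tool x 29.3 y -16.0
atTinR tool x 29.2 y 18.2
tinbotL tool x 30.7 y -17.0
tinbotR tool x 30.7 y 17.1
yaw 1.671 q6t 0.48 twist z 0.0008 (n>=1) t(mm) [-0.1  1.   5.2] n>=1
pos [507.3 330.2  38.2] rot [ 3.1414e+00 -1.0000e-04  1.6718e+00] q6 0.473 t 31.78 F [-0.2 -0.3 -0.1] op 0.38
```

Emit:
jog_arm([
  {"grip": 0.6,"translation": [0,0.0011,0.003],"twist": [0,0,0]},
  {"grip": 0.6,"translation": [0,0,0],"twist": [0,0,0]},
  {"grip": 0.6,"translation": [0,0,0],"twist": [0,0,0]},
  {"grip": 0.6,"translation": [0,0,0],"twist": [0,0,0]},
])

```text
clock: 32.12
eef_pos: [508.3, 330.2, 35.0]
tcp_rot: [-3.142, 0.0, 1.672]
contact_force: [0.8, -0.5, -0.8]
opening: 0.377
```

```bash
python3 - <<'E'
from h import *
grab('wrist','w25')
plan(508.3,330.2,33,1.671)
p,d,c=load('w25'); a=cv2.cvtColor(p[150:320,210:320],cv2.COLOR_RGB2BGR); cv2.imwrite('pics/w25z.png',cv2.resize(a,None,fx=3.5,fy=3.5,interpolation=cv2.INTER_NEAREST))
E
```

```text
yaw 1.671 q6t 0.48 twist z 0.0008 (n>=1) t(mm) [0.  0.  2.1] n>=1
pos [508.3 330.2  35.1] rot [ 3.1416 -0.      1.6718] q6 0.473 t 32.17 F [-0.   1.1 -0.5] op 0.385
```

View pics/w25z.png

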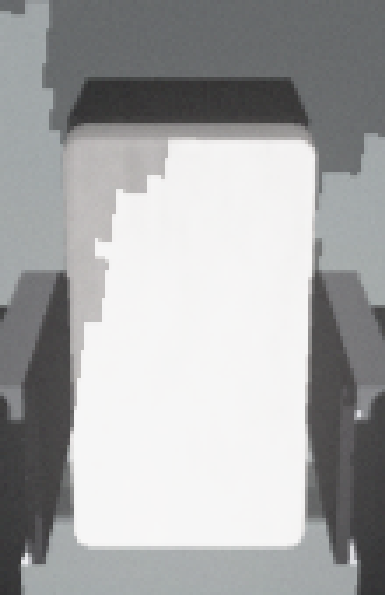

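Emit:
jog_arm([
  {"grip": 0.6,"translation": [0,0,0.0015],"twist": [0,0,0]},
  {"grip": 0.6,"translation": [0,0,0.0015],"twist": [0,0,0]},
  {"grip": 0.6,"translation": [0,0,0],"twist": [0,0,0]},
  {"grip": 0.6,"translation": [0,0,0],"twist": [0,0,0]},
])

```text
clock: 32.5
eef_pos: [508.2, 330.1, 31.9]
tcp_rot: [-3.141, 0.0, 1.672]
contact_force: [-0.6, 0.4, 0.3]
opening: 0.377
```

Emit:
jog_arm([
  {"grip": 0.6,"translation": [0,0,0.0006],"twist": [0,0,0]},
  {"grip": 0.6,"translation": [0,0,0],"twist": [0,0,0]},
  {"grip": 0.6,"translation": [0,0,0],"twist": [0,0,0]},
])

```text
clock: 32.75
eef_pos: [508.3, 330.2, 31.6]
tcp_rot: [3.142, -0.0, 1.672]
contact_force: [-0.2, 0.2, 0.2]
opening: 0.38
```

Emit:
jog_arm([
  {"grip": 0.6,"translation": [0,0,0.0008],"twist": [0,0,0]},
  {"grip": 0.6,"translation": [0,0,0],"twist": [0,0,0]},
  {"grip": 0.6,"translation": [0,0,0],"twist": [0,0,0]},
])

```text
clock: 33.0
eef_pos: [508.3, 330.2, 31.4]
tcp_rot: [3.141, -0.0, 1.672]
contact_force: [-2.9, -1.4, 9.6]
opening: 0.381
```

Contact with 9.6 N. Release.

Emit:
jog_arm([
  {"grip": 0.6,"translation": [0,0,-0.0005],"twist": [0,0,0]},
  {"grip": 0.15,"translation": [0,0,0],"twist": [0,0,0]},
  {"grip": 0,"translation": [0,0,0],"twist": [0,0,0]},
  {"grip": 0,"translation": [0,0,0],"twist": [0,0,0]},
  {"grip": 0,"translation": [0,0,-0.02],"twist": [0,0,0]},
  {"grip": 0,"translation": [0,0,-0.03],"twist": [0,0,0]},
  {"grip": 0,"translation": [0,0,-0.04],"twist": [0,0,0]},
  {"grip": 0,"translation": [0,0,-0.04],"twist": [0,0,0]},
  {"grip": 0,"translation": [0,0,0],"twist": [0,0,0]},
  {"grip": 0,"translation": [0,0,0],"twist": [0,0,0]},
])

```text
clock: 33.83
eef_pos: [509.8, 331.2, 163.9]
tcp_rot: [3.137, -0.002, 1.672]
contact_force: [-0.8, -0.0, -1.5]
opening: 0.498
```

```bash
python3 - <<'E'
from h import *
p,d,c=grab('wrist','w26'); W=cloud(d,c); z=W[...,2]
b=(z>33)&(z<46); b[:,:205]=0;b[:,325:]=0;b[:100]=0;b[240:]=0
print('tin',rect_at(b,c,39),np.nanmedian(z[b]))
plan(439.2,5.9,150,0.334)
E
```

```text
tin (array([506.3, 330.6]), 61.3, 33.1, np.float64(-1.472)) 36.72810616958061
yaw 0.334 q6t 1.25 twist z 1.3378 (n>=12) t(mm) [-171.9  283.8   11.5] n>=9
yaw 3.476 q6t -1.89 twist z -1.8038 (n>=16) t(mm) [ 171.9 -283.8   11.5] n>=9
pos [508.6 330.4 161.9] rot [ 3.1401e+00 -8.0000e-04  1.6718e+00] q6 0.473 t 33.88 F [-1.  -0.   0.6] op 0.498
```

View pics/w26.png

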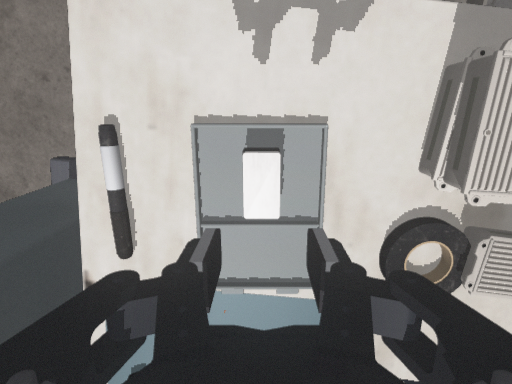

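Emit:
jog_arm([
  {"grip": 0,"translation": [0,0,0],"twist": [0,0,0.12]},
  {"grip": 0,"translation": [0,0,0],"twist": [0,0,0.12]},
  {"grip": 0,"translation": [0,0,0],"twist": [0,0,0.12]},
  {"grip": 0,"translation": [0,0,0],"twist": [0,0,0.12]},
  {"grip": 0,"translation": [0,0,0],"twist": [0,0,0.12]},
  {"grip": 0,"translation": [0,0,0],"twist": [0,0,0.12]},
  {"grip": 0,"translation": [0,0,0],"twist": [0,0,0.12]},
  {"grip": 0,"translation": [0,0,0],"twist": [0,0,0.12]},
  {"grip": 0,"translation": [0,0,0],"twist": [0,0,0.12]},
  {"grip": 0,"translation": [0,0,0],"twist": [0,0,0.12]},
])

```text
clock: 34.72
eef_pos: [507.2, 329.5, 158.9]
tcp_rot: [3.141, 0.004, 0.466]
contact_force: [0.2, -0.2, -0.5]
opening: 0.5
```

Emit:
jog_arm([
  {"grip": 0,"translation": [0,0,0],"twist": [0,0,0.12]},
  {"grip": 0,"translation": [0,0,0],"twist": [0,0,0.018]},
  {"grip": 0,"translation": [-0.0215,0.0355,0.0014],"twist": [0,0,0]},
  {"grip": 0,"translation": [-0.0215,0.0355,0.0014],"twist": [0,0,0]},
  {"grip": 0,"translation": [-0.0215,0.0355,0.0014],"twist": [0,0,0]},
  {"grip": 0,"translation": [-0.0215,0.0355,0.0014],"twist": [0,0,0]},
  {"grip": 0,"translation": [-0.0215,0.0355,0.0014],"twist": [0,0,0]},
  {"grip": 0,"translation": [-0.0215,0.0355,0.0014],"twist": [0,0,0]},
  {"grip": 0,"translation": [-0.0215,0.0355,0.0014],"twist": [0,0,0]},
  {"grip": 0,"translation": [-0.0215,0.0355,0.0014],"twist": [0,0,0]},
])

```text
clock: 35.55
eef_pos: [437.2, 3.9, 149.0]
tcp_rot: [-3.141, 0.002, 0.338]
contact_force: [1.8, -1.2, 0.8]
opening: 0.501
```

Emit:
jog_arm([
  {"grip": 0,"translation": [0,0,0.03],"twist": [0,0,0]},
  {"grip": 0,"translation": [0,0,0],"twist": [0,0,0]},
  {"grip": 0,"translation": [0,0,0],"twist": [0,0,0]},
  {"grip": 0,"translation": [0,0,0],"twist": [0,0,0]},
])

```text
clock: 35.88
eef_pos: [438.8, 6.2, 120.0]
tcp_rot: [-3.141, 0.001, 0.336]
contact_force: [0.4, 0.7, 0.5]
opening: 0.502
```

```bash
python3 - <<'E'
from h import *
p,d,c=grab('wrist','w27')
plan(439.2,5.9,3,0.334)
E
```

```text
yaw 0.334 q6t 1.25 twist z 0.0023 (n>=1) t(mm) [ -0.3   0.6 117.4] n>=3
yaw 3.476 q6t -1.89 twist z -3.1393 (n>=27) t(mm) [  0.3  -0.6 117.4] n>=3
pos [439.3   6.5 120.4] rot [-3.1414 -0.      0.3363] q6 1.246 t 35.93 F [-0.3  0.7  0.1] op 0.502
```

View pics/w27.png

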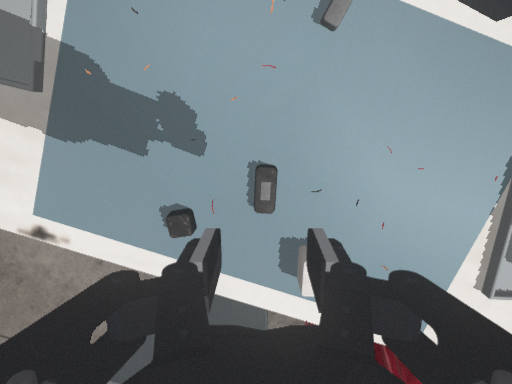

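```bash
python3 - <<'E'
from h import *
p,d,c=load('w27'); W=cloud(d,c); z=W[...,2]
m=(z>7)&(z<17); m[:155]=0;m[225:]=0;m[:,:240]=0;m[:,295:]=0
R=rect_at(m,c,12); print(R,np.nanmedian(z[m]))
m2=(p.max(2)<75)|m; m2[:155]=0;m2[225:]=0;m2[:,:240]=0;m2[:,295:]=0
print(rect_at(m2,c,12))
plan(R[0][0],R[0][1],3,R[3])
E
```

```text
(array([439.7,   5.9]), 41.8, 18.2, np.float64(0.281)) 12.06696815124019
(array([440.,   6.]), 42.5, 18.2, np.float64(0.281))
yaw 0.281 q6t 1.3 twist z 0.0553 (n>=1) t(mm) [  0.2   0.7 117.4] n>=3
yaw 3.423 q6t -1.84 twist z -3.0863 (n>=26) t(mm) [ -0.2  -0.7 117.4] n>=3
pos [439.3   6.5 120.4] rot [-3.1414 -0.      0.3363] q6 1.246 t 35.93 F [-0.3  0.7  0.1] op 0.502
```

Emit:
jog_arm([
  {"grip": 0,"translation": [0,0,0.01],"twist": [0,0,0.055]},
  {"grip": 0,"translation": [0.0002,0.0007,0.03],"twist": [0,0,0]},
  {"grip": 0,"translation": [0,0,0.03],"twist": [0,0,0]},
  {"grip": 0,"translation": [0,0,0.025],"twist": [0,0,0]},
  {"grip": 0,"translation": [0,0,0.014],"twist": [0,0,0]},
  {"grip": 0,"translation": [0,0,0],"twist": [0,0,0]},
  {"grip": 0,"translation": [0,0,0],"twist": [0,0,0]},
  {"grip": 0,"translation": [0,0,0],"twist": [0,0,0]},
])

```text
clock: 36.6
eef_pos: [440.3, 5.5, 12.1]
tcp_rot: [3.141, -0.002, 0.28]
contact_force: [-1.0, -0.2, -0.5]
opening: 0.498
```

```bash
python3 - <<'E'
from h import *
p,d,c=grab('wrist','w28')
plan(439.7,5.9,3,0.281)
E
```

```text
yaw 0.281 q6t 1.3 twist z -0.0010 (n>=1) t(mm) [-0.6 -0.7  9.3] n>=1
yaw 3.423 q6t -1.84 twist z -3.1426 (n>=27) t(mm) [0.6 0.7 9.3] n>=1
pos [440.4   5.4  12.3] rot [ 3.141e+00 -2.100e-03  2.800e-01] q6 1.3 t 36.65 F [-0.1  0.4  0.8] op 0.5
```

View pics/w28.png

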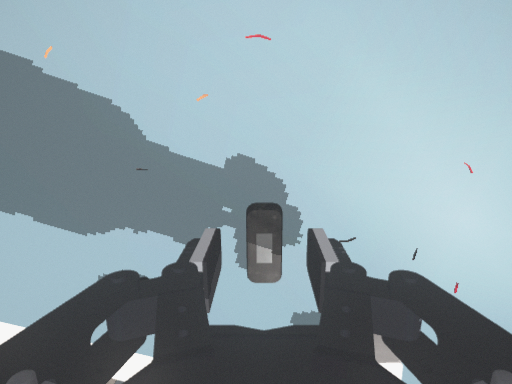

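Emit:
jog_arm([
  {"grip": 0,"translation": [-0.0005,-0.0004,0.006],"twist": [0,0,0]},
  {"grip": 0,"translation": [0,0,0.003],"twist": [0,0,0]},
  {"grip": 0,"translation": [0,0,0],"twist": [0,0,0]},
  {"grip": 0.4,"translation": [0,0,0],"twist": [0,0,0]},
  {"grip": 0.7,"translation": [0,0,0],"twist": [0,0,0]},
  {"grip": 1,"translation": [0,0,0],"twist": [0,0,0]},
  {"grip": 1,"translation": [0,0,0],"twist": [0,0,0]},
  {"grip": 1,"translation": [0,0,0],"twist": [0,0,0]},
], squeeze=40)

```text
clock: 37.32
eef_pos: [438.7, 5.1, 2.2]
tcp_rot: [3.142, -0.0, 0.279]
contact_force: [-2.1, 0.3, 6.2]
opening: 0.207
```

Emit:
jog_arm([
  {"grip": 1,"translation": [0,0,-0.02],"twist": [0,0,0]},
  {"grip": 1,"translation": [0,0,-0.03],"twist": [0,0,0]},
  {"grip": 1,"translation": [0,0,-0.04],"twist": [0,0,0]},
  {"grip": 1,"translation": [0,0,-0.035],"twist": [0,0,0]},
  {"grip": 1,"translation": [0,0,0],"twist": [0,0,-0.12]},
  {"grip": 1,"translation": [0,0,0],"twist": [0,0,-0.12]},
  {"grip": 1,"translation": [0,0,0],"twist": [0,0,-0.12]},
  {"grip": 1,"translation": [0,0,0],"twist": [0,0,-0.12]},
  {"grip": 1,"translation": [0,0,0],"twist": [0,0,-0.12]},
  {"grip": 1,"translation": [0,0,0],"twist": [0,0,-0.12]},
])

```text
clock: 38.15
eef_pos: [438.5, 5.1, 127.0]
tcp_rot: [3.141, -0.0, 1.005]
contact_force: [1.1, -0.1, 0.2]
opening: 0.208
```

Emit:
jog_arm([
  {"grip": 1,"translation": [0,0,0],"twist": [0,0,-0.12]},
  {"grip": 1,"translation": [0,0,0],"twist": [0,0,-0.12]},
  {"grip": 1,"translation": [0,0,0],"twist": [0,0,-0.12]},
  {"grip": 1,"translation": [0,0,0],"twist": [0,0,-0.12]},
  {"grip": 1,"translation": [0,0,0],"twist": [0,0,-0.12]},
  {"grip": 1,"translation": [0,0,0],"twist": [0,0,-0.07]},
  {"grip": 1,"translation": [0,0,0],"twist": [0,0,0]},
])

```text
clock: 38.73
eef_pos: [438.5, 5.1, 127.0]
tcp_rot: [-3.142, -0.0, 1.672]
contact_force: [0.5, -0.2, -0.1]
opening: 0.208
```

```bash
python3 - <<'E'
from h import *
plan(515,246,130,1.67)
E
```

```text
yaw 1.67 q6t 0.35 twist z 0.0018 (n>=1) t(mm) [232.2 100.   -3.1] n>=7
pos [438.5   5.1 127. ] rot [-3.1415 -0.      1.6718] q6 -0.093 t 38.73 F [ 0.5 -0.2 -0.1] op 0.208
```

Emit:
jog_arm([
  {"grip": 1,"translation": [0.029,0.0125,-0.0004],"twist": [0,0,0]},
  {"grip": 1,"translation": [0.029,0.0125,-0.0004],"twist": [0,0,0]},
  {"grip": 1,"translation": [0.029,0.0125,-0.0004],"twist": [0,0,0]},
  {"grip": 1,"translation": [0.029,0.0125,-0.0004],"twist": [0,0,0]},
  {"grip": 1,"translation": [0.029,0.0125,-0.0004],"twist": [0,0,0]},
  {"grip": 1,"translation": [0.029,0.0125,-0.0004],"twist": [0,0,0]},
  {"grip": 1,"translation": [0.029,0.0125,-0.0004],"twist": [0,0,0]},
  {"grip": 1,"translation": [0.029,0.0125,-0.0004],"twist": [0,0,0]},
  {"grip": 1,"translation": [0,0,0],"twist": [0,0,0]},
  {"grip": 1,"translation": [0,0,0],"twist": [0,0,0]},
])

```text
clock: 39.57
eef_pos: [515.5, 247.1, 129.9]
tcp_rot: [3.142, 0.0, 1.669]
contact_force: [-0.7, 0.0, -0.4]
opening: 0.212
```

```bash
python3 - <<'E'
from h import *
p,d,c=grab('wrist','w29')
plan(515,246,6,1.67)
E
```

```text
yaw 1.67 q6t 0.35 twist z -0.0019 (n>=1) t(mm) [  0.3   0.3 123.7] n>=4
pos [514.9 245.8 129.7] rot [-3.1405e+00  6.0000e-04  1.6681e+00] q6 0.346 t 39.62 F [ 0.  -0.5 -0.1] op 0.209
```

View pics/w29.png

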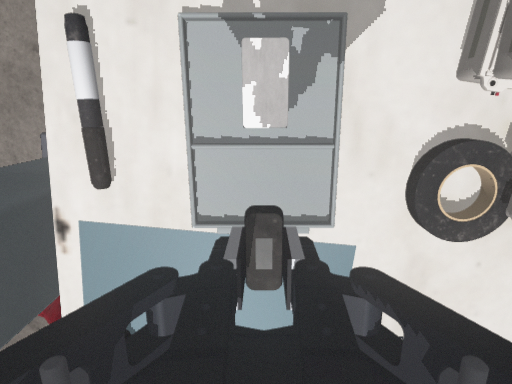

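Emit:
jog_arm([
  {"grip": 1,"translation": [0,0,0.03],"twist": [0,0,0]},
  {"grip": 1,"translation": [0,0,0.035],"twist": [0,0,0]},
  {"grip": 1,"translation": [0,0,0.03],"twist": [0,0,0]},
  {"grip": 1,"translation": [0,0,0.015],"twist": [0,0,0]},
  {"grip": 1,"translation": [0,0,0.008],"twist": [0,0,0]},
  {"grip": 1,"translation": [0,0,0],"twist": [0,0,0]},
  {"grip": 1,"translation": [0,0,0],"twist": [0,0,0]},
  {"grip": 1,"translation": [0,0,0],"twist": [0,0,0]},
])

```text
clock: 40.28
eef_pos: [516.2, 245.8, 13.5]
tcp_rot: [3.14, -0.001, 1.668]
contact_force: [-0.1, 0.1, 0.3]
opening: 0.207
```

```bash
python3 - <<'E'
from h import *
p,d,c=grab('wrist','w30')
plan(515,246,5.5,1.67)
E
```

```text
yaw 1.67 q6t 0.35 twist z -0.0018 (n>=1) t(mm) [ 0.2 -1.4  8.1] n>=1
pos [516.4 246.   13.6] rot [ 3.1395e+00 -7.0000e-04  1.6682e+00] q6 0.345 t 40.33 F [-0.9  0.3  0.7] op 0.207
```

View pics/w30.png

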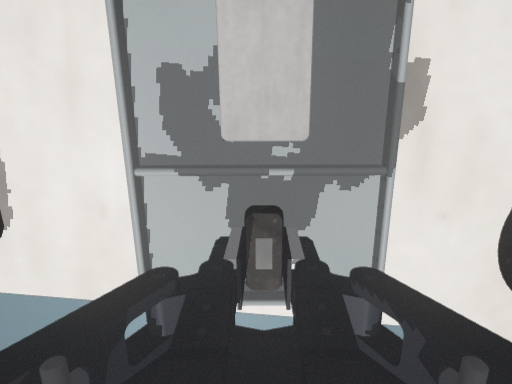

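```bash
python3 - <<'E'
from rr import *
tl('w30',[('div top',265,170,12),('near wall?',265,288,12),('near wall2',265,303,12),('tin near',265,140,39),('tinL',221,140,39),('tinR',309,140,39)],(516.4,246),1.668,(0,0),1)
E
```

```text
div top tool x 38.0 y 0.3
near wall? tool x -25.6 y 0.3
near wall2 tool x -34.7 y 0.3
tin near tool x 54.6 y 0.2
tinL tool x 54.7 y -16.4
tinR tool x 54.6 y 16.8
```

Emit:
jog_arm([
  {"grip": 1,"translation": [0.002,-0.001,0.004],"twist": [0,0,0]},
  {"grip": 1,"translation": [0,0,0.003],"twist": [0,0,0]},
  {"grip": 1,"translation": [0,0,0.001],"twist": [0,0,0]},
  {"grip": 1,"translation": [0,0,0],"twist": [0,0,0]},
  {"grip": 1,"translation": [0,0,0],"twist": [0,0,0]},
])

```text
clock: 40.75
eef_pos: [514.6, 248.1, 5.2]
tcp_rot: [3.141, -0.0, 1.669]
contact_force: [-2.1, -0.5, 11.9]
opening: 0.206
```

Emit:
jog_arm([
  {"grip": 0.4,"translation": [0,0,-0.0005],"twist": [0,0,0]},
  {"grip": 0.2,"translation": [0,0,0],"twist": [0,0,0]},
  {"grip": 0.2,"translation": [0,0,0],"twist": [0,0,0]},
  {"grip": 0.2,"translation": [0,0,-0.01],"twist": [0,0,0]},
  {"grip": 0.2,"translation": [0,0,-0.03],"twist": [0,0,0]},
  {"grip": 0.2,"translation": [0,0,-0.04],"twist": [0,0,0]},
  {"grip": 0,"translation": [0,0,-0.04],"twist": [0,0,0]},
  {"grip": 0,"translation": [0,0,-0.04],"twist": [0,0,0]},
  {"grip": 0,"translation": [0,0,0],"twist": [0,0,0]},
  {"grip": 0,"translation": [0,0,0],"twist": [0,0,0]},
])

```text
clock: 41.58
eef_pos: [515.8, 248.4, 168.0]
tcp_rot: [3.136, -0.002, 1.669]
contact_force: [-0.2, 0.2, -0.6]
opening: 0.5
```

Emit:
jog_arm([
  {"grip": 0,"translation": [-0.04,-0.03,0],"twist": [0,0,0]},
  {"grip": 0,"translation": [-0.04,-0.03,0],"twist": [0,0,0]},
  {"grip": 0,"translation": [0,0,0],"twist": [0,0,0]},
  {"grip": 0,"translation": [0,0,0],"twist": [0,0,0]},
  {"grip": 0,"translation": [0,0,0],"twist": [0,0,0]},
])

```text
clock: 42.0
eef_pos: [470.9, 176.4, 164.2]
tcp_rot: [-3.141, -0.0, 1.668]
contact_force: [0.9, 1.1, 1.1]
opening: 0.501
```

```bash
python3 - <<'E'
from h import *
p,d,c=grab('wrist','w31'); W=cloud(d,c);z=W[...,2]
b=(z>34)&(z<46); b[:,:150]=0;b[:,330:]=0;b[200:]=0
print('tin',rect_at(b,c,39),np.nanmedian(z[b]))
grab('top','top9')
pp,_,_=load('top9')
cv2.imwrite('pics/top9z.png',cv2.resize(cv2.cvtColor(pp[170:290,85:395],cv2.COLOR_RGB2BGR),None,fx=2.5,fy=2.5,interpolation=cv2.INTER_CUBIC))
E
```

```text
tin (array([501. , 313.1]), 30.1, 17.5, np.float64(-1.438)) 38.90766269215843
```

View pics/w31.png

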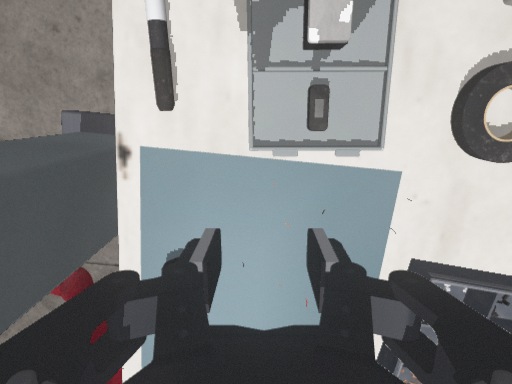

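View pics/top9z.png

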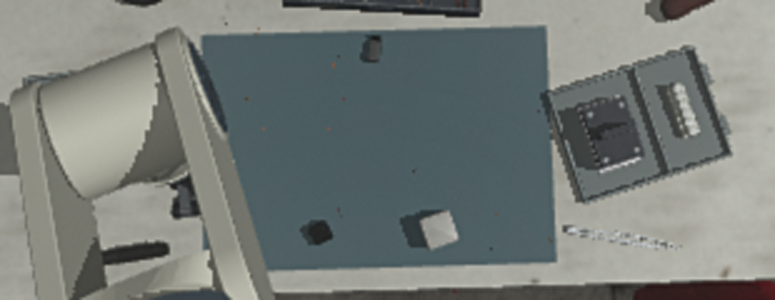

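```bash
python3 -c "
from h import *
plan(488,-290,180,1.855)"
```

```text
yaw 1.855 q6t -0.82 twist z -0.1859 (n>=2) t(mm) [-453.  -115.2  -15.7] n>=12
yaw -1.287 q6t 2.32 twist z 2.9557 (n>=25) t(mm) [453.  115.2 -15.7] n>=12
pos [471.6 177.1 164.4] rot [ 3.1416e+00 -2.0000e-04  1.6691e+00] q6 0.258 t 42.1 F [-0.   0.6 -0.1] op 0.499
```

Emit:
jog_arm([
  {"grip": 0,"translation": [0,0,0],"twist": [0,0,-0.093]},
  {"grip": 0,"translation": [0,0,0],"twist": [0,0,-0.093]},
  {"grip": 0,"translation": [-0.035,-0.0089,-0.0012],"twist": [0,0,0]},
  {"grip": 0,"translation": [-0.035,-0.0089,-0.0012],"twist": [0,0,0]},
  {"grip": 0,"translation": [-0.035,-0.0089,-0.0012],"twist": [0,0,0]},
  {"grip": 0,"translation": [-0.035,-0.0089,-0.0012],"twist": [0,0,0]},
  {"grip": 0,"translation": [-0.035,-0.0089,-0.0012],"twist": [0,0,0]},
  {"grip": 0,"translation": [-0.035,-0.0089,-0.0012],"twist": [0,0,0]},
  {"grip": 0,"translation": [-0.035,-0.0089,-0.0012],"twist": [0,0,0]},
  {"grip": 0,"translation": [-0.035,-0.0089,-0.0012],"twist": [0,0,0]},
])

```text
clock: 42.93
eef_pos: [481.8, -113.6, 174.2]
tcp_rot: [3.141, 0.0, 1.856]
contact_force: [1.3, -0.0, 0.7]
opening: 0.5
```

Emit:
jog_arm([
  {"grip": 0,"translation": [-0.035,-0.0089,-0.0012],"twist": [0,0,0]},
  {"grip": 0,"translation": [-0.035,-0.0089,-0.0012],"twist": [0,0,0]},
  {"grip": 0,"translation": [-0.035,-0.0089,-0.0012],"twist": [0,0,0]},
  {"grip": 0,"translation": [-0.035,-0.0089,-0.0012],"twist": [0,0,0]},
  {"grip": 0,"translation": [-0.035,-0.0089,-0.0012],"twist": [0,0,0]},
  {"grip": 0,"translation": [0,0,0],"twist": [0,0,0]},
  {"grip": 0,"translation": [0,0,0],"twist": [0,0,0]},
  {"grip": 0,"translation": [0,0,0],"twist": [0,0,0]},
  {"grip": 0,"translation": [0,0,0],"twist": [0,0,0]},
])

```text
clock: 43.68
eef_pos: [487.6, -291.5, 179.8]
tcp_rot: [-3.141, -0.001, 1.856]
contact_force: [-0.1, -0.5, 0.0]
opening: 0.502
```

```bash
python3 - <<'E'
from h import *
p,d,c=grab('wrist','w32'); W=cloud(d,c);z=W[...,2]
pt,dt,ct=grab('top','top10')
cv2.imwrite('pics/w32z.png',cv2.resize(cv2.cvtColor(p[60:260,170:350],cv2.COLOR_RGB2BGR),None,fx=3,fy=3,interpolation=cv2.INTER_NEAREST))
b=np.zeros(z.shape,bool); b[80:220,190:330]=True
print('base top',np.nanmedian(z[b&(z>31)&(z<40)]),np.nanstd(z[b&(z>31)&(z<40)]),'flange',rect_at(b&(z>55),c,65),np.nanmedian(z[b&(z>60)]))
cv2.imwrite('pics/top10z.png',cv2.resize(cv2.cvtColor(pt[170:290,85:395],cv2.COLOR_RGB2BGR),None,fx=2.5,fy=2.5,interpolation=cv2.INTER_CUBIC))
W=cloud(dt,ct)
hs=W[...,2]; m=(hs>30)&(hs<50); m[:,:90]=0; m[:,165:]=0;m[:190]=0;m[250:]=0; print('tin top cam',rect_at(m,ct,39))
E
```

```text
base top 34.91949454548249 0.7208404002442711 flange (array([ 484.5, -257.9]), 39.3, 7.7, np.float64(-1.284)) 64.8077724234961
tin top cam (array([509.6, 329.9]), 63.4, 34.8, np.float64(-1.466))
```

View pics/w32z.png

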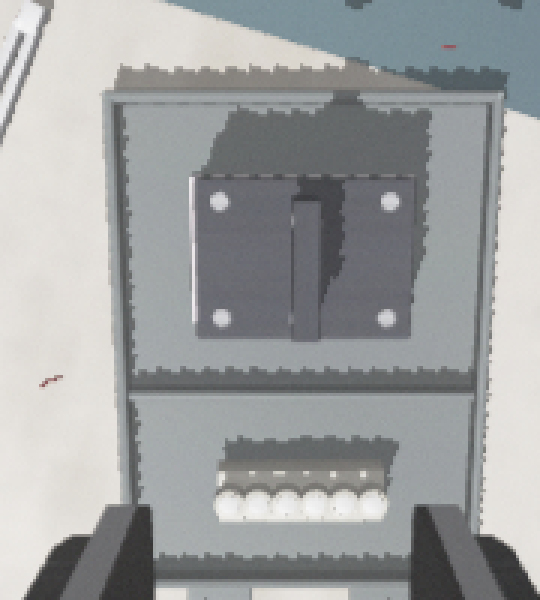

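View pics/top10z.png

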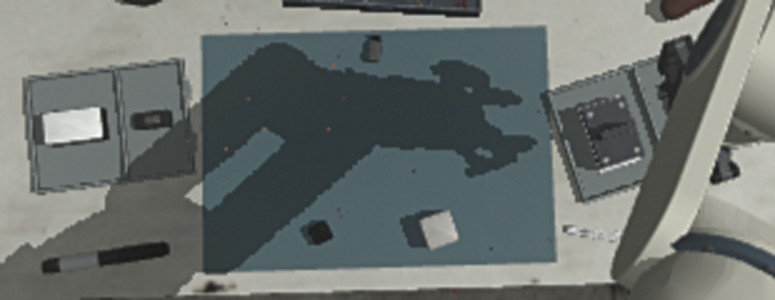

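```bash
python3 -c "
from rig import r
print(r.sense()['clock'],r.sense()['contact_force']); print(r.sign_off())"
```

```text
43.7833 [ 0.20518437  0.17210247 -0.20908366]
the job is handed in; nothing more can be done
None
```

Both kits are made up and handed in at 43.8 s of the 128 s allowed, in the order asked: sink, strip, tub, tin, dongle. The sign-off gave no verdict.

**Last checks**
- **Heat sink:** it is fully seated. Its base top reads 34.9 mm and its flange top 64.8 mm, against 35 and 65 expected. Its centre is at (484.5, -257.9). The measurements of the comb's centre run from (484.7, -257.8) to (485.7, -258.2), so it is within about 1 mm along x, inside the 4 mm play.
- **Terminal strip:** it lies flat in the comb tray's narrow bay.
- **Tub and tin:** the tub stands upright in the plain tray's wide bay. The tin rests on its rim, 0.3 mm off centre and under 0.01 rad out of square, seen from the same camera position. I used the tin on the mat, the nearer of the two look-alikes.
- **Dongle:** it lies flat in the plain tray's narrow bay. It met the floor with about 12 N before I let go.
- **Gauge block and plugs:** they were never touched and look unmoved in the top camera view.

**Disagreements**
- The top camera was up to about 0.05 rad off the wrist camera on the yaw of the strip, tin and dongle. I used the wrist values.
- Wrist pictures taken just after a lift, before the arm had settled, read up to 3 mm low. I did not use them for the final sink check.

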